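# Put the injection supplies into their holders before the cart is rolled

### The job

The cart is about to be rolled to the next patient, so put each supply into the holder made for it: the dropper bottle into the wide round socket, the amber vial into the narrow round socket, the roll of tape over the spindle's pin and the swab carton into the rectangular tray, each upright or flat and right down on the holder's floor. Keep the bottle, the vial and the carton upright all the while, and leave the specimen cups and the syringe where they are.

Things in the scene. Friction and masses are not known exactly. Their poses are not given: they have to be found in the camera images.
- bottle: White plastic dropper bottle standing upright, to be put away. 119 mm high: round body 62 mm in diameter up to 86 mm, ribbed collar 34 mm in diameter from 86 to 103 mm (a good grip from above), nozzle 20 mm in diameter from 103 to 119 mm. 0.12 to 0.24 kg. Origin at the centre of its underside, z up along the bottle.
- vial: Small amber glass injection vial with a red cap, standing upright, to be put away. Body 23 mm in diameter up to 39 mm, cap 20 mm in diameter, 46 mm high in all, 22 g. Origin at the centre of its underside, z up.
- tape: Roll of white surgical tape lying flat, to be put away: 58 mm outer diameter, 25 mm high, with a hole at least 20 mm wide right through its middle, 40 g. Origin at the centre of its underside, z up along the hole.
- carton: White open carton of swabs, standing, to be put away: 49 mm along its x, 62 mm along its y, walls 44 mm high; an opened flap leans out over the +x wall, up to 59 mm high. Take it by the y faces (62 mm apart), clear of the flap, no lower than 20 mm. Its middle lies 6.5 mm towards -x from its origin, which is at underside height. 0.06 to 0.13 kg. Starts turned 61 to 119 degrees.
- bottle_socket: Holder for the bottle: the wide round stainless socket, fixed to the bench. Inside diameter 72 mm, mouth flared to 80 mm, 86 mm over all, rim 36 mm above the bench, inner floor 4 mm above the bench. Origin at its centre on the bench.
- vial_socket: Holder for the vial: the narrow round stainless socket on a broad 64 mm foot, fixed to the bench. Inside diameter 33 mm, mouth flared to 39 mm, rim 24 mm above the bench, inner floor 10 mm above the bench. Origin at its centre on the bench.
- tape_spindle: Holder for the tape: stainless spindle, an upright 10 mm pin with a tapered tip 47 mm above the bench, on a flat round foot 72 mm in diameter and 8 mm high, fixed to the bench. The roll lies flat on the foot with the pin through its hole. Origin at the centre of the foot on the bench.
- carton_tray: Holder for the carton: low rectangular stainless tray, fixed. Inside 60 mm along its x and 74 mm along its y, walls 3 mm thick, rim 20 mm and inner floor 3 mm above the bench. Turned 76 to 104 degrees, so its long side (y) points roughly away from the robot. The carton's 62 mm side goes along the tray's long side, either way round. Origin at its centre on the bench.
- cup: Bystander: lidded specimen cup with an orange lid, 61 mm in diameter, 66 mm high, standing behind the holders. Leave it where it stands. Origin at the centre of its underside.
- syringe5: Bystander: capped 5 ml syringe lying near the bench's front edge, in front of the holders, 119 mm long along its own y, 18 mm high. Leave it where it lies. Origin at the middle of its length, at the underside.

How it is judged:
By the outcome, as a careful person would: the job done as asked, in the order asked, and still so for the second after the job is handed in, with the robot touching nothing.
It also fails if it takes over 112 s, if anything falls off the work surface, if the arm or the gripper's body presses on something with over 40 N, if the wrist force passes 120 N, or if a joint passes its speed limit or range.

### The arm

A 7-joint arm with a two-finger parallel gripper is mounted at the origin on a cart in front of the work surface, level with it; the furniture and walls round the work are solid. World frame = base frame: x ahead of the robot, y to its left, z up, the work surface at z = 0. Lengths are in m, angles in degrees, forces in N, time in s.
With the tool pointing down it reaches from about 0.425 to 0.875 m from the base axis. Payload 4.7 kg.
Tool frame: the origin (TCP) lies between the finger pads; the fingertips stand ctrl.tip_extent ahead of it and the grasp point (between the pads) lies 11 mm behind it (ctrl.tip_extent is the distance from the TCP to the fingertips, in m); y points along the fingers, z is the direction in which the jaws open and shut, and the axes are right-handed (so a half turn about y gives the same grasp; the last joint's range is limited). The gripper opens to 87 mm and grips with 3 to 60 N. Pads are 19 mm wide; open, the fingers measure 117 mm over their backs; the gripper's body (75 mm by 190 mm) begins 51 mm behind the grasp point.
Start: joints at [76.839, 18.392, -4.016, 83.108, 1.295, 78.541, -3.26], TCP at [0.157, -0.631, 0.231] pointing down, gripper open.
Joint ranges: [-163.93, 163.93], [-17.29, 119.83], [-79.2, 71.16], [3.27, 140.29], [-89.18, 269.18], [5.43, 117.66], [-154.24, 154.24]. Speed limits (degrees/s): [147.25, 147.25, 180, 180, 180, 180, 180].

### API

Orientations are given as a 3x3 rotation matrix whose columns are the frame's x, y, z axes.
In Python, from bench import ctrl gives the robot as it stands. The module is installed in compiled form; this text tells all that it offers.
- The arm moves only by the tool play_rows, never from a script. Its argument "rows" is a list that holds one entry, the list of rows, each a list of 7 numbers: the closure in counts, from 0 (fully open) to 255 (shut), then the shift along the tool's x, y, z in cm, then the turn, a rotation vector about the tool's x, y, z in degrees. A call has 1 to 12 rows; each row is the pose to reach, as a shift and turn from the pose commanded when the call began, along the tool's axes at that moment; what a row does not reach only later rows make up. A row lasts 1/12 s, in which the tool goes at most 41.7 mm and 7.16 degrees, less where a joint would pass 70% of its speed; a pose out of reach is approached as far as the arm can. A call with a gripper value outside its range is refused whole. The fingers move at their own pace and stop on an object; the grip force is fixed at half the most. Time passes only in rows, so rows that repeat a pose let the fingers close. It gives the time, the measured TCP pose, the force and the opening at its end, in the units of the state.
- ctrl.read_state(): the state, without advancing time (a new reading comes with each control period).
- ctrl.camera(name): name is "side" or "top" or "wrist"; returns a dict with "image" (420x560x3 uint8, red, green, blue), "range_z" (420x560 float32, m along the optical axis (not along the pixel's ray), 0 where there is no reading), "K" (3x3 intrinsics, pixels), "rvec" (rotation vector, rad) and "tvec" (3), from world to camera coordinates, as OpenCV has them; the wrist camera has in their place "tool_from_camera" (4x4, takes a point from camera to tool coordinates, whose origin is the TCP and whose axes are the tool frame's). Camera axes: x right, y down, z forward; pixel columns grow to the right and rows downward; lengths in m; the calibration is good to about 2 mm. A picture is of the moment at which its call begins: read the wrist's pose just before it.
- ctrl.hand_in(): hands the job in, once; it reports no verdict.
Trained networks look in the newest picture that a camera, given by its name, has taken for a name from the list of things; names that differ only in an ending like _2 or _b are one class to them, and where a whole thing is asked for, a point or a joint stands for the part that bears it (a point fixed in the world has none). Each returns a list of dicts, best first, with "score" (0 to 1); they miss things now and then, are a little off and sometimes report something else, mostly with a low value. They report only what shows in the picture. A call takes as long as a camera call.
- ctrl.search_frame(camera, name): "at" ([x, y, z] in m, in the coordinates of the camera as it stood for that picture, good to about 4 mm: the middle of the surface that is visible of it).
- ctrl.landmark_of(camera, name): "at" ([x, y, z] in m, in the coordinates of the camera as it stood for that picture, good to about 4 mm: a listed point, or the origin of a listed thing).
The state is a dict: "t": time; "qpos": joint angles; "dq": joint speeds; "effort": joint torques, N m; "ee_pos": TCP position; "tool_rot": TCP orientation; "wrist_force": force on the tool from outside, world axes, zero at the start; "ft_torque": the same for the moment, N m; "gripper_width": finger opening in m.
Only numpy, scipy, OpenCV 4.12 (cv2) and the standard library are available. Lean on these libraries where they do the work, as an engineer would, in place of code of your own. Each camera call takes 0.05 s, during which the arm holds its last target.

## Working session

There is one attempt and no reset: what is moved stays moved. The work goes in short steps, Python scripts to look and compute and a tool call to move; the robot and the scene stay as the last step left them, time stands still between calls to the robot, and variables do not carry over. Pictures are saved under pics/ and viewed, and the job is handed in when it is done.

Besides the shell and the picture viewer there is one more tool, called after "Call:" as name([rows], argument=value, ...), one row to a line, values as JSON. play_rows: Moves the arm, as the interface text tells. Its arguments: {"type":"object","properties":{"rows":{"type":"array","items":{"type":"array","items":{"type":"array","items":{"type":"number"}}}}},"required":["rows"]}

```bash
mkdir -p pics; ls; cat > h.py <<'E'
import numpy as np, cv2
from bench import ctrl
def look(name,fn=None):
    s=ctrl.read_state(); c=ctrl.camera(name)
    if fn: cv2.imwrite('pics/'+fn,c['image'][:,:,::-1])
    if name=='wrist':
        T=np.eye(4); T[:3,:3]=s['tool_rot']; T[:3,3]=s['ee_pos']; W=T@c['tool_from_camera']
    else:
        R=cv2.Rodrigues(np.array(c['rvec'],float))[0]; E=np.eye(4);E[:3,:3]=R;E[:3,3]=np.ravel(c['tvec']);W=np.linalg.inv(E)
    return c,W
def tw(W,p): return W[:3,:3]@np.array(p)+W[:3,3]
def cloud(c,W):
    z=c['range_z']; K=c['K']; v,u=np.mgrid[:z.shape[0],:z.shape[1]]
    P=np.stack([(u-K[0,2])/K[0,0]*z,(v-K[1,2])/K[1,1]*z,z],-1)
    Q=P@W[:3,:3].T+W[:3,3]; Q[z<=0]=np.nan
    return Q
E
python3 - <<'E'
from h import *
s=ctrl.read_state(); print(s['t'],s['ee_pos'],np.round(s['tool_rot'],3).tolist(),s['gripper_width'],ctrl.tip_extent)
names="bottle vial tape carton bottle_socket vial_socket tape_spindle carton_tray cup syringe5".split()
for cam in ['top','side']:
    c,W=look(cam,cam+'0.png'); print(cam,np.round(W,3).tolist())
    for n in names:
        for f in (ctrl.search_frame,ctrl.landmark_of):
            try:
                print(n,f.__name__,[(round(d['score'],2),np.round(tw(W,d['at']),3).tolist()) for d in f(cam,n)[:3]])
            except Exception as e: print(n,e)
print(ctrl.read_state()['t'])
E
```

```text
pics
0.0 [ 0.15674453 -0.63024761  0.22946243] [[-0.97, -0.001, 0.241], [-0.241, 0.002, -0.97], [0.0, -1.0, -0.002]] 0.0871933853124776 0.008
top [[0.01, -0.994, 0.108, 0.441], [-1.0, -0.011, -0.007, 0.041], [0.008, -0.108, -0.994, 1.162], [0.0, 0.0, 0.0, 1.0]]
bottle call [(0.57, [0.459, 0.096, 0.08])]
bottle call [(0.89, [0.458, 0.1, 0.002])]
vial call [(0.61, [0.443, 0.226, 0.043])]
vial call [(0.41, [0.442, 0.229, -0.002])]
tape call [(0.9, [0.451, 0.319, 0.026])]
tape call [(0.64, [0.447, 0.323, -0.001]), (0.52, [0.435, -0.153, -0.002])]
carton call [(0.7, [0.442, 0.005, 0.04])]
carton call [(0.86, [0.441, 0.004, 0.002])]
bottle_socket call [(0.87, [0.572, -0.05, 0.004])]
bottle_socket call [(0.89, [0.57, -0.047, 0.001])]
vial_socket call [(0.56, [0.554, 0.059, 0.009])]
vial_socket call [(0.84, [0.556, 0.059, 0.001])]
tape_spindle call [(0.89, [0.576, -0.251, 0.006])]
tape_spindle call [(0.89, [0.577, -0.254, 0.002])]
carton_tray call [(0.59, [0.533, -0.154, 0.006])]
carton_tray call [(0.67, [0.532, -0.153, 0.003])]
cup call [(0.76, [0.729, -0.04, 0.065])]
cup call [(0.69, [0.72
[... 560 characters left out ...]
on call [(0.88, [0.437, -0.008, 0.044])]
carton call [(0.56, [0.439, 0.003, 0.004])]
bottle_socket call [(0.86, [0.569, -0.041, 0.017])]
bottle_socket call [(0.6, [0.567, -0.049, -0.001])]
vial_socket call [(0.65, [0.548, 0.049, 0.015])]
vial_socket call [(0.7, [0.546, 0.058, 0.005])]
tape_spindle call [(0.72, [0.57, -0.259, 0.012])]
tape_spindle call [(0.61, [0.573, -0.251, 0.005])]
carton_tray call [(0.59, [0.527, -0.148, 0.006])]
carton_tray call [(0.76, [0.526, -0.153, 0.0])]
cup call [(0.55, [0.715, -0.053, 0.06]), (0.46, [0.453, 0.086, 0.069])]
cup call [(0.55, [0.729, -0.046, -0.001]), (0.42, [0.434, -0.149, -0.001])]
syringe5 call []
syringe5 call [(0.78, [0.436, -0.148, 0.003])]
2.1
```

View pictures.

View pics/top0.png

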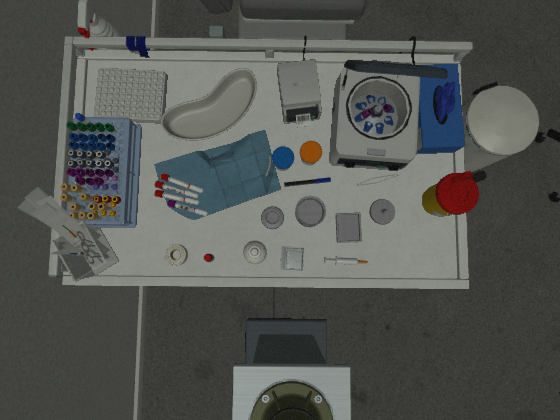

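View pics/side0.png

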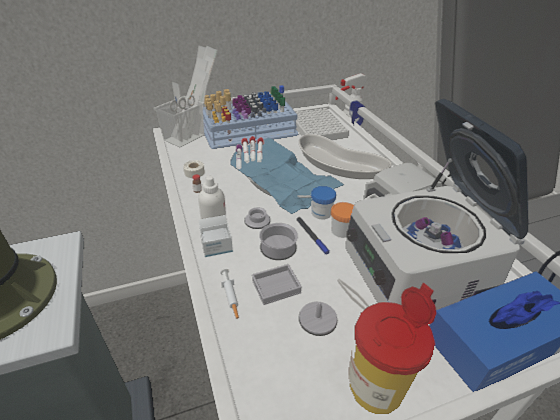

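```bash
python3 - <<'E'
from h import *
c,W=look('top'); Q=cloud(c,W); print(c['K'][0,0])
np.save('Q.npy',Q)
def pts(cx,cy,r,z0,z1):
    m=(np.hypot(Q[...,0]-cx,Q[...,1]-cy)<r)&(Q[...,2]>z0)&(Q[...,2]<z1); return Q[m]
def cen(name,*a):
    p=pts(*a); print(name,len(p),p.mean(0).round(4),'bbox',p.min(0).round(3),p.max(0).round(3), 'mid',((p.min(0)+p.max(0))/2).round(4))
    (x,y),(w,h),an=cv2.minAreaRect(p[:,:2].astype(np.float32)); print('   rect',round(x,4),round(y,4),round(w,4),round(h,4),round(an,1))
cen('bottle collar',.458,.1,.06,.07,.13)
cen('nozzle',.458,.1,.06,.108,.13)
cen('vial',.442,.227,.03,.03,.06)
cen('tape',.447,.320,.05,.015,.04)
cen('bs rim',.57,-.047,.06,.028,.05)
cen('vs rim',.553,.059,.05,.017,.03)
cen('vs foot',.553,.059,.05,.004,.03)
cen('spin foot',.575,-.253,.06,.004,.012)
cen('spin pin',.575,-.253,.02,.02,.06)
cen('tray',.53,-.153,.06,.012,.03)
cen('carton',.44,.002,.06,.03,.07)
# height map coarse
for x in np.arange(.9,.3,-.04):
    r=[]
    for y in np.arange(.56,-.6,-.04):
        m=(abs(Q[...,0]-x)<.02)&(abs(Q[...,1]-y)<.02)
        r.append('%4d'%(np.nanmax(Q[m][:,2])*1000) if m.any() else '   .')
    print('%.2f'%x,''.join(r))
z=Q[150:,:,2]; print('table z',np.nanmedian(Q[(abs(Q[...,2])<.01)][:,2]))
E
```

```text
414.69221788928473
bottle collar 369 [0.4552 0.1007 0.0871] bbox [0.427 0.073 0.07 ] [0.484 0.128 0.123] mid [0.4556 0.1008 0.0965]
   rect 0.4557 0.1008 0.0573 0.0549 0.9
nozzle 44 [0.4561 0.0996 0.1175] bbox [0.447 0.092 0.109] [0.465 0.107 0.123] mid [0.4562 0.0996 0.1158]
   rect 0.4561 0.0997 0.016 0.0161 45.8
vial 54 [0.4409 0.228  0.0432] bbox [0.431 0.22  0.031] [0.449 0.238 0.05 ] mid [0.44   0.2288 0.0407]
   rect 0.44 0.2287 0.0188 0.0176 0.5
tape 297 [0.4479 0.3191 0.0246] bbox [0.421 0.291 0.015] [0.476 0.347 0.03 ] mid [0.4486 0.3193 0.0229]
   rect 0.4485 0.3193 0.0543 0.056 0.6
bs rim 228 [ 0.5713 -0.0488  0.0347] bbox [ 0.528 -0.088  0.028] [ 0.611 -0.006  0.042] mid [ 0.5694 -0.0471  0.035 ]
   rect 0.5694 -0.0471 0.0825 0.0832 89.3
vs rim 88 [0.5548 0.0572 0.0232] bbox [0.533 0.038 0.018] [0.575 0.076 0.029] mid [0.5541 0.0569 0.0234]
   rect 0.5542 0.0569 0.0425 0.0387 0.6
vs foot 367 [0.553  0.0572 0.0116] bbox [0.512 0.012 0.004] [0.591 0.099 0.029] mid [0.5518 0.0555 0.0164]
   rect 0.5504 0.0552 0.0805 0.0814 83.1
spin foot 462 [ 0.5737 -0.2522  0.0078] bbox [
[... 1929 characters left out ...]
  7   5   5   5   5   8  17   .   .   .
0.46  179 166 116   5   7  29  29  29  50  35   6 122 122  60  48  47  16  18  14   6   5   6   6   4   5  11  15   .   .   .
0.42  119 148 140   4   5  28  30  27  49  33   8  97  86  62  46  46  20  21  20  15   6   7   4   6   4  14  16   .   .   .
0.38  115 118  14  16  16  14  16  17  14  16  14  15  14  16  16  15  13  16  13  14  14  14  14  14  14  14  13   .   .   .
0.34    .   .   .   .   .   .   .   .   .   .   .   .   .   .   .   .   .   .   .   .   .   .   .   .   .   .   .   .   .   .
0.30 -789-786-792-789-789-789-789-790-787-783-790-791-791-788-789-782-789-787-785-784-789-790-788-790-790-788-790-787-790-790
table z 0.00029688703473518263
```

```bash
cat >> h.py <<'E'
from scipy.spatial.transform import Rotation as Ro
def Rjaw(deg):
    # tool y down, jaw z at world heading deg
    a=np.radians(deg); z=np.array([np.cos(a),np.sin(a),0]); y=np.array([0,0,-1.]); return np.stack([np.cross(y,z),y,z],1)
def rel(pos,deg,pr=True):
    """tool shift(cm) & turn(deg) from measured pose to world pos & jaw heading"""
    s=ctrl.read_state(); R=np.array(s['tool_rot']); p=np.array(s['ee_pos'])
    d=R.T@(np.array(pos)-p)*100; w=np.degrees(Ro.from_matrix(R.T@Rjaw(deg)).as_rotvec())
    if pr: print('shift',d.round(2),'turn',w.round(1),'rows>=',round(max(np.linalg.norm(d)/4.17,np.linalg.norm(w)/7.16),1))
    return d,w
def st():
    s=ctrl.read_state(); print('t',round(s['t'],2),np.round(s['ee_pos'],4),'y',np.round(np.array(s['tool_rot'])[:,1],3),'jaw',np.round(np.degrees(np.arctan2(*np.array(s['tool_rot'])[[1,0],2])),1),'F',np.round(s['wrist_force'],1),'w',round(s['gripper_width'],4),'q',np.round(s['qpos'],0))
E
python3 - <<'E'
from h import *
st(); c=ctrl.camera('wrist'); print(np.round(c['tool_from_camera'],3),c['K'][0,0])
for p,a in [((.25,-.5,.3),-60),((.36,-.36,.32),-40),((.45,-.2,.32),-20),((.48,-.05,.32),0)]: rel(p,a)
Q=np.load('Q.npy')
m=(Q[...,2]>.065)&(Q[...,2]<.3)&(Q[...,0]<.9)
for y in np.arange(-.14,-.36,-.02):
    k=m&(abs(Q[...,1]-y)<.01); print(round(y,2),Q[k][:,0].min().round(3) if k.any() else None, end=' ')
k=m&(abs(Q[...,0]-.575)<.12)&(Q[...,1]<-.3);print('sharps ymax',Q[k][:,1].max())
E
```

```text
t 2.15 [ 0.1569 -0.6308  0.2306] y [-0. -0. -1.] jaw -76.0 F [ 0.4 -1.1  0.6] w 0.087 q [77. 18. -4. 83.  1. 79. -3.]
[[-0.     0.963  0.27  -0.074]
 [-0.001 -0.27   0.963 -0.154]
 [ 1.    -0.     0.001 -0.001]
 [ 0.     0.     0.     1.   ]] 301.1676108797242
shift [-12.19  -6.94 -10.44] turn [ -0. -16.   0.] rows>= 4.2
shift [-26.25  -8.94 -21.37] turn [ -0. -36.   0.] rows>= 8.4
shift [-38.84  -8.95 -34.73] turn [ -0. -56.   0.] rows>= 12.7
shift [-45.38  -8.95 -48.56] turn [ -0. -76.   0.] rows>= 16.1
-0.14 0.682 -0.16 0.681 -0.18 0.693 -0.2 0.691 -0.22 0.686 -0.24 0.678 -0.26 0.674 -0.28 0.675 -0.3 0.687 -0.32 0.731 -0.34 0.741 sharps ymax -0.30035562041366326
```

Call:
play_rows([
  [[0,-12,-7,-10.5,0,-16,0],[0,-12,-7,-10.5,0,-16,0],[0,-12,-7,-10.5,0,-16,0],[0,-26,-9,-21.5,0,-36,0],[0,-26,-9,-21.5,0,-36,0],[0,-26,-9,-21.5,0,-36,0],[0,-26,-9,-21.5,0,-36,0],[0,-39,-9,-34.7,0,-56,0],[0,-39,-9,-34.7,0,-56,0],[0,-39,-9,-34.7,0,-56,0],[0,-39,-9,-34.7,0,-56,0],[0,-39,-9,-34.7,0,-56,0]],
])

```text
t: 3.2
ee_pos: [0.4332, -0.2282, 0.3195]
tool_rot: [[-0.342, 0.001, 0.94], [-0.94, -0.001, -0.342], [0.001, -1.0, 0.001]]
wrist_force: [1.2, 0.2, 0.7]
gripper_width: 0.087
```

```bash
python3 - <<'E'
from h import *
st(); rel((.5,-.04,.32),0); rel((.5,-.06,.32),0)
E
```

```text
t 3.2 [ 0.4332 -0.2282  0.3195] y [ 0.001 -0.001 -1.   ] jaw -20.0 F [1.2 0.2 0.7] w 0.087 q [ 55.  -2. -29.  96.  -1.  86.   6.]
shift [-19.97  -0.07  -0.17] turn [ -0.  -20.    0.1] rows>= 4.8
shift [-18.09  -0.07   0.51] turn [ -0.  -20.    0.1] rows>= 4.3
```

Call:
play_rows([
  [[0,-18,0,0.5,0,-20,0],[0,-18,0,0.5,0,-20,0],[0,-18,0,0.5,0,-20,0],[0,-18,0,0.5,0,-20,0],[0,-18,0,0.5,0,-20,0],[0,-18,0,0.5,0,-20,0]],
])

```text
t: 3.7
ee_pos: [0.5, -0.0571, 0.3195]
tool_rot: [[0.009, 0.001, 1.0], [-1.0, 0.001, 0.009], [-0.001, -1.0, 0.001]]
wrist_force: [0.0, -0.7, -0.5]
gripper_width: 0.0871
```

```bash
python3 - <<'E'
from h import *
st(); c,W=look('wrist','w1.png'); Q=cloud(c,W); np.save('Qw1.npy',Q)
for n in "bottle carton bottle_socket vial_socket tape_spindle carton_tray".split():
    print(n,[(round(d['score'],2),np.round(tw(W,d['at']),3).tolist()) for d in ctrl.landmark_of('wrist',n)[:2]])
st()
E
```

```text
t 3.7 [ 0.5    -0.0571  0.3195] y [ 0.001  0.001 -1.   ] jaw 0.5 F [ 0.  -0.7 -0.5] w 0.0871 q [ 44.   0. -40.  94.  -0.  86.   4.]
bottle [(0.73, [0.457, 0.105, -0.0])]
carton [(0.68, [0.44, 0.002, 0.0])]
bottle_socket [(0.93, [0.57, -0.045, 0.003])]
vial_socket [(0.61, [0.552, 0.056, -0.003])]
tape_spindle [(0.51, [0.577, -0.252, 0.0]), (0.31, [0.726, -0.047, 0.001])]
carton_tray [(0.67, [0.53, -0.153, -0.002])]
t 4.05 [ 0.4986 -0.0645  0.3189] y [-0. -0. -1.] jaw -0.2 F [-0.4  0.2  0.5] w 0.0869 q [ 44.   0. -40.  94.   0.  86.   4.]
```

View pics/w1.png

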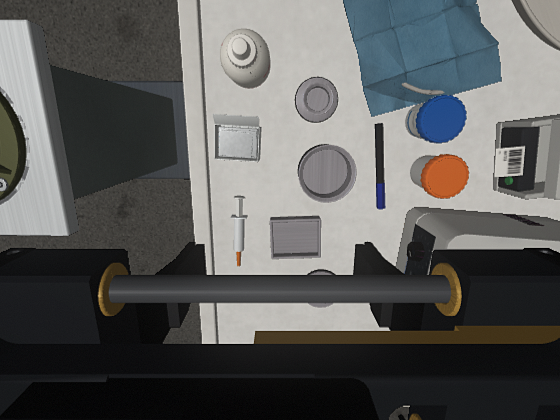

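```bash
cat > fit.py <<'E'
from h import *
from scipy.optimize import least_squares
def circ(p):
    p=p[:,:2]; f=lambda v:np.hypot(p[:,0]-v[0],p[:,1]-v[1])-v[2]
    r=least_squares(f,[*p.mean(0),.03],loss='soft_l1',f_scale=.002); return r.x.round(4)
def sel(Q,cx,cy,r,z0,z1,r0=0):
    d=np.hypot(Q[...,0]-cx,Q[...,1]-cy); return Q[(d<r)&(d>=r0)&(Q[...,2]>z0)&(Q[...,2]<z1)]
def rect(p):
    (x,y),(w,h),a=cv2.minAreaRect(p[:,:2].astype(np.float32)); return np.round([x,y,w*1000,h*1000,a],4).tolist()
E
python3 - <<'E'
from fit import *
Q=np.load('Qw1.npy')
t=Q[(abs(Q[...,2])<.01)&(Q[...,0]>.45)]; print('table',np.median(t[:,2]))
def show(n,p,c=1): print(n,len(p),p.mean(0).round(4),rect(p),circ(p) if c else '')
show('nozzle',sel(Q,.457,.1,.03,.11,.13))
show('collar',sel(Q,.457,.1,.03,.098,.108))
show('body',sel(Q,.457,.1,.05,.02,.08))
show('bs rim',sel(Q,.57,-.047,.06,.033,.045))
show('vs rim',sel(Q,.553,.057,.03,.021,.03))
show('vs foot',sel(Q,.553,.057,.035,.005,.03))
show('tray',sel(Q,.528,-.153,.06,.015,.03),0)
show('carton top',sel(Q,.44,.0,.06,.04,.048),0)
show('carton all',sel(Q,.44,.0,.06,.015,.048),0)
show('flap',sel(Q,.44,.0,.06,.05,.07),0)
E
```

```text
table -1.9732625581581065e-05
nozzle 266 [0.4571 0.0999 0.1177] [0.4568, 0.1003, 17.1234, 16.9009, 0.135] [0.4571 0.1    0.0063]
collar 473 [0.4573 0.0997 0.1005] [0.4567, 0.101, 32.3942, 32.4946, 87.4305] [0.4559 0.102  0.0135]
body 1375 [0.46   0.0949 0.0703] [0.4564, 0.1011, 60.5772, 59.5429, 4.2815] [0.4565 0.1009 0.0257]
bs rim 674 [ 0.5715 -0.047   0.0351] [0.5701, -0.047, 84.1759, 83.8495, 46.5947] [ 0.5698 -0.0467  0.0396]
vs rim 346 [0.5542 0.0581 0.0234] [0.5539, 0.058, 42.3248, 42.3262, 2.5365] [0.5538 0.0578 0.0194]
vs foot 1384 [0.5531 0.0575 0.0124] [0.5535, 0.0577, 59.221, 60.0102, 47.4553] [0.5521 0.0566 0.0201]
tray 489 [ 0.5277 -0.1532  0.0196] [0.5267, -0.1539, 80.4456, 67.5752, 2.4555] 
carton top 707 [ 0.4376 -0.0006  0.0423] [0.4403, -0.001, 52.6448, 62.2565, 87.2824] 
carton all 1679 [ 0.4397 -0.0022  0.038 ] [0.4403, -0.001, 52.6448, 62.3159, 87.2824] 
flap 293 [0.4416 0.0294 0.0548] [0.4417, 0.029, 8.5184, 59.9673, 86.9229]
```

```bash
python3 - <<'E'
from h import *
rel((.4567,.1005,.16),0);rel((.4567,.1005,.0985),0)
E
```

```text
shift [-16.49  15.89  -4.24] turn [ 0.  -0.2  0. ] rows>= 5.6
shift [-16.49  22.04  -4.24] turn [ 0.  -0.2  0. ] rows>= 6.7
```

Call:
play_rows([
  [[0,-16.5,13,-4.2,0,0,0],[0,-16.5,13,-4.2,0,0,0],[0,-16.5,13,-4.2,0,0,0],[0,-16.5,13,-4.2,0,0,0],[0,-16.5,13,-4.2,0,0,0],[0,-16.5,15,-4.2,0,0,0],[0,-16.5,15.9,-4.2,0,0,0],[0,-16.5,15.9,-4.2,0,0,0],[0,-16.5,15.9,-4.2,0,0,0],[0,-16.5,15.9,-4.2,0,0,0]],
])

```text
t: 4.88
ee_pos: [0.4585, 0.1007, 0.1613]
tool_rot: [[-0.004, 0.002, 1.0], [-1.0, 0.0, -0.004], [-0.0, -1.0, 0.002]]
wrist_force: [0.2, 2.3, 0.6]
gripper_width: 0.0872
```

```bash
python3 - <<'E'
from fit import *
st();
c,W=look('wrist','w2.png'); Q=cloud(c,W)
p=sel(Q,.457,.1,.03,.11,.13)
if len(p): print(len(p),rect(p))
rel((.4567,.1005,.0985),0)
E
```

```text
t 4.88 [0.4585 0.1007 0.1613] y [ 0.002  0.    -1.   ] jaw -0.2 F [0.2 2.3 0.6] w 0.0872 q [ 35.   1. -51. 112.   1.  68. -16.]
545 [0.4562, 0.1022, 17.028, 17.469, 85.7195]
shift [ 0.05  6.29 -0.2 ] turn [-0.1 -0.2 -0. ] rows>= 1.5
```

View pics/w2.png

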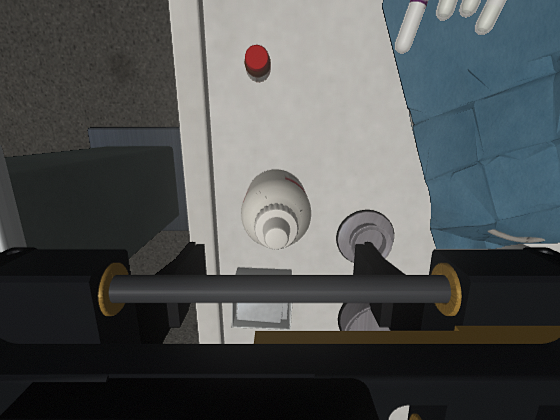

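Call:
play_rows([
  [[0,0,2.5,-0.2,0,0,0],[0,0,4.5,-0.2,0,0,0],[0,0,5.8,-0.2,0,0,0],[0,0,6.2,-0.2,0,0,0],[0,0,6.2,-0.2,0,0,0],[0,0,6.2,-0.2,0,0,0],[255,0,6.2,-0.2,0,0,0],[255,0,6.2,-0.2,0,0,0],[255,0,6.2,-0.2,0,0,0],[255,0,6.2,-0.2,0,0,0],[255,0,6.2,-0.2,0,0,0],[255,0,6.2,-0.2,0,0,0]],
])

```text
t: 5.93
ee_pos: [0.455, 0.1023, 0.0981]
tool_rot: [[-0.0, 0.0, 1.0], [-1.0, -0.0, -0.0], [0.0, -1.0, 0.0]]
wrist_force: [0.3, 0.1, -0.5]
gripper_width: 0.0553
```

```bash
python3 - <<'E'
from fit import *
st();rel((.4567,.1005,.165),0);rel((.570,-.047,.18),0);rel((.570,-.047,.14),0)
E
```

```text
t 5.93 [0.455  0.1023 0.0981] y [ 0. -0. -1.] jaw -0.0 F [ 0.3  0.1 -0.5] w 0.0553 q [ 33.   6. -51. 116.   6.  60. -20.]
shift [ 0.18 -6.69  0.17] turn [-0. -0.  0.] rows>= 1.6
shift [14.92 -8.18 11.51] turn [-0. -0.  0.] rows>= 4.9
shift [14.92 -4.18 11.5 ] turn [-0. -0.  0.] rows>= 4.6
```

Call:
play_rows([
  [[255,0,0,0,0,0,0],[255,0,0,0,0,0,0],[255,0,0,0,0,0,0],[255,0,0,0,0,0,0],[255,0,0,0,0,0,0],[255,0,0,0,0,0,0],[255,0,-0.5,0,0,0,0],[255,0,-1.5,0,0,0,0],[255,0,-3,0,0,0,0],[255,0,-4.5,0,0,0,0],[255,0,-5.5,0,0,0,0],[255,0,-6,0,0,0,0]],
])

```text
t: 6.93
ee_pos: [0.4559, 0.1025, 0.16]
tool_rot: [[-0.001, 0.003, 1.0], [-1.0, -0.0, -0.001], [0.0, -1.0, 0.003]]
wrist_force: [0.6, -0.3, -1.3]
gripper_width: 0.031
```

```bash
python3 - <<'E'
from fit import *
st();c,W=look('wrist','w3.png'); Q=cloud(c,W)
rel((.570,-.047,.16),0);rel((.570,-.047,.14),0)
E
```

```text
t 6.93 [0.4559 0.1025 0.16  ] y [ 0.003 -0.    -1.   ] jaw -0.0 F [ 0.6 -0.3 -1.3] w 0.031 q [ 35.   1. -51. 112.   1.  67. -16.]
shift [14.94  0.05 11.4 ] turn [-0.2 -0.   0. ] rows>= 4.5
shift [14.94  2.05 11.39] turn [-0.2 -0.   0. ] rows>= 4.5
```

View pics/w3.png

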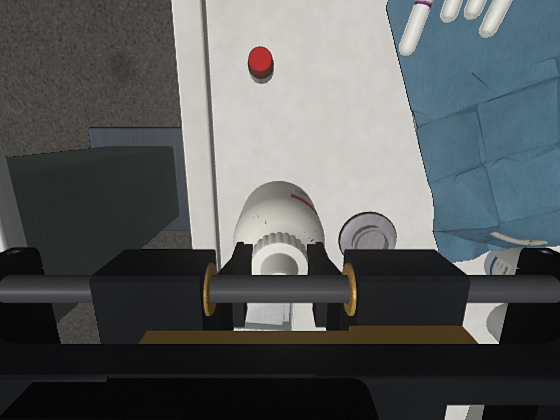

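```bash
python3 - <<'E'
from fit import *
c,W=look('wrist'); s=ctrl.read_state(); Q=cloud(c,W);print(s['ee_pos'])
p=sel(Q,.456,.1,.03,.171,.2); print(len(p),rect(p),p[:,2].max())
p=sel(Q,.456,.1,.022,.155,.171); print(len(p),rect(p))
rel((.570,-.047,.175),0);rel((.570,-.047,.14),0)
E
```

```text
[0.45563021 0.10230567 0.15901768]
1349 [0.456, 0.1041, 21.6026, 53.0969, 89.973] 0.1999941946362712
1708 [0.4559, 0.1087, 21.1588, 36.285, 89.4108]
shift [14.92 -1.57 11.45] turn [-0.1 -0.   0. ] rows>= 4.5
shift [14.92  1.93 11.44] turn [-0.1 -0.   0. ] rows>= 4.5
```

Call:
play_rows([
  [[255,1,-1.6,1,0,0,0],[255,4,-1.6,3,0,0,0],[255,7,-1.6,5.5,0,0,0],[255,10,-1.6,8,0,0,0],[255,12.5,-1.6,10,0,0,0],[255,14.2,-1.6,11,0,0,0],[255,14.8,-1,11.45,0,0,0],[255,14.8,0,11.45,0,0,0],[255,14.8,1,11.45,0,0,0],[255,14.8,1,11.45,0,0,0],[255,14.8,1,11.45,0,0,0],[255,14.8,1,11.45,0,0,0]],
])

```text
t: 8.03
ee_pos: [0.5689, -0.0442, 0.1481]
tool_rot: [[0.002, -0.0, 1.0], [-1.0, -0.0, 0.002], [0.0, -1.0, -0.0]]
wrist_force: [-0.2, 0.1, -1.5]
gripper_width: 0.0312
```

```bash
python3 - <<'E'
from fit import *
st();c,W=look('wrist','w4.png');c,W=look('side','s4.png'); Q=cloud(c,W)
p=sel(Q,.57,-.047,.05,.05,.09,); print(len(p),circ(p),rect(p))
rel((.570,-.046,.1025),0)
E
```

```text
t 8.03 [ 0.5689 -0.0442  0.1481] y [-0. -0. -1.] jaw 0.1 F [-0.2  0.1 -1.5] w 0.0312 q [ 39.  17. -43.  99.  12.  69.  -8.]
373 [ 0.567  -0.0438  0.0308] [0.5622, -0.0623, 29.1538, 61.5867, 74.9376]
shift [0.1  4.62 0.05] turn [-0.1  0.   0. ] rows>= 1.1
```

View pics/w4.png

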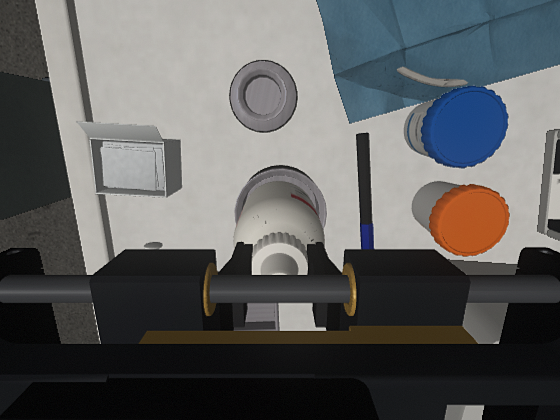

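View pics/s4.png

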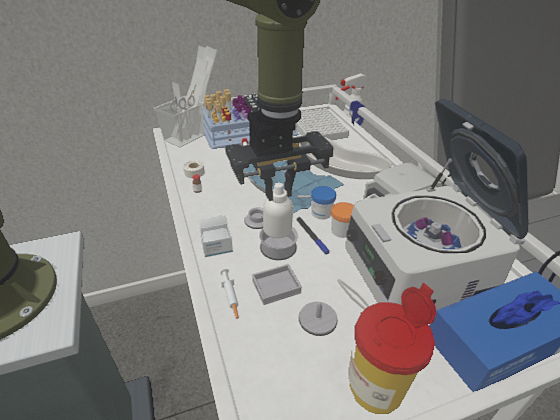

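Call:
play_rows([
  [[255,0.3,0,0.1,0,0,0],[255,0.3,1,0.1,0,0,0],[255,0.3,2,0.1,0,0,0],[255,0.3,3,0.1,0,0,0],[255,0.3,3.8,0.1,0,0,0],[255,0.3,4.2,0.1,0,0,0],[255,0.3,4.4,0.1,0,0,0],[255,0.3,4.5,0.1,0,0,0],[255,0.3,4.5,0.1,0,0,0],[255,0.3,4.5,0.1,0,0,0]],
])

```text
t: 8.97
ee_pos: [0.5708, -0.0488, 0.1034]
tool_rot: [[-0.0, 0.001, 1.0], [-1.0, -0.0, -0.0], [0.0, -1.0, 0.001]]
wrist_force: [0.2, 0.3, -2.5]
gripper_width: 0.0312
```

```bash
python3 - <<'E'
from fit import *
st();c,W=look('side','s5.png'); Q=cloud(c,W)
p=sel(Q,.57,-.047,.05,.05,.085,); print(len(p),circ(p))
E
```

```text
t 8.97 [ 0.5708 -0.0488  0.1034] y [ 0.001 -0.    -1.   ] jaw -0.0 F [ 0.2  0.3 -2.5] w 0.0312 q [ 38.  20. -42. 102.  15.  64.  -9.]
462 [ 0.5675 -0.0513  0.0271]
```

View pics/s5.png

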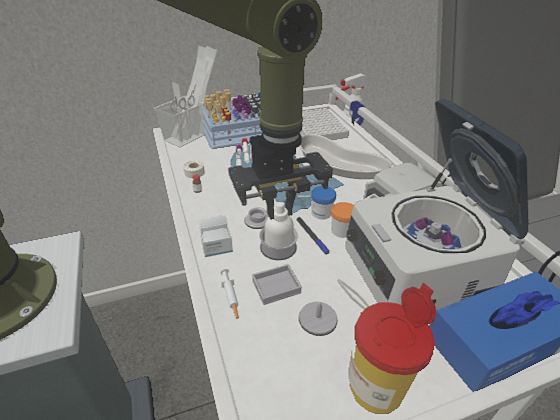

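Call:
play_rows([
  [[255,0,0.15,0,0,0,0],[255,0,0.15,0,0,0,0],[0,0,0.15,0,0,0,0],[0,0,0.15,0,0,0,0],[0,0,0.15,0,0,0,0],[0,0,0.15,0,0,0,0],[0,0,0.15,0,0,0,0],[0,0,-1.5,0,0,0,0],[0,0,-4.5,0,0,0,0],[0,0,-7,0,0,0,0],[0,0,-7,0,0,0,0],[0,0,-7,0,0,0,0]],
])

```text
t: 10.02
ee_pos: [0.5715, -0.0488, 0.1747]
tool_rot: [[-0.001, 0.003, 1.0], [-1.0, -0.001, -0.001], [0.001, -1.0, 0.003]]
wrist_force: [-1.1, -0.6, -0.6]
gripper_width: 0.0849
```

```bash
python3 - <<'E'
from fit import *
st();c,W=look('side','s6.png'); Q=cloud(c,W)
p=sel(Q,.57,-.047,.05,.05,.09); print(len(p),circ(p),sel(Q,.57,-.047,.02,.05,.14)[:,2].max())
rel((.4408,.228,.15),0);rel((.44,.228,.1),0)
E
```

```text
t 10.02 [ 0.5715 -0.0488  0.1747] y [ 0.003 -0.001 -1.   ] jaw -0.0 F [-1.1 -0.6 -0.6] w 0.0849 q [ 40.  16. -44.  97.  11.  71.  -6.]
553 [ 0.5681 -0.0524  0.0254] 0.12532512475601393
shift [-27.68   2.29 -12.99] turn [-0. -0.  0.] rows>= 7.4
shift [-27.68   7.29 -13.07] turn [-0. -0.  0.] rows>= 7.5
```

View pics/s6.png

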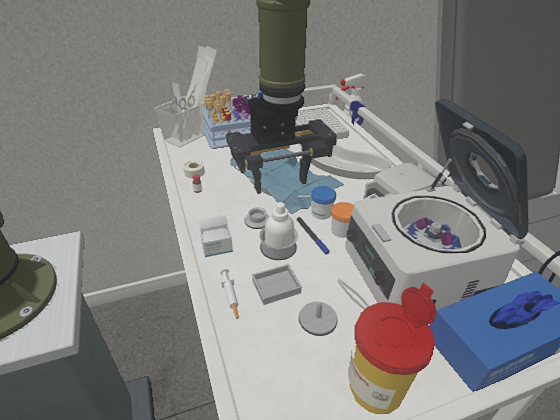

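Call:
play_rows([
  [[0,-3,0,-1.5,0,0,0],[0,-27.7,2,-13,0,0,0],[0,-27.7,2,-13,0,0,0],[0,-27.7,2,-13,0,0,0],[0,-27.7,2,-13,0,0,0],[0,-27.7,3,-13,0,0,0],[0,-27.7,5.5,-13,0,0,0],[0,-27.7,5.5,-13,0,0,0],[0,-27.7,5.5,-13,0,0,0],[0,-27.7,5.5,-13,0,0,0],[0,-27.7,5.5,-13,0,0,0],[0,-27.7,5.5,-13,0,0,0]],
])

```text
t: 11.07
ee_pos: [0.4414, 0.2268, 0.1179]
tool_rot: [[-0.003, -0.0, 1.0], [-1.0, -0.001, -0.003], [0.001, -1.0, -0.0]]
wrist_force: [-0.4, -0.3, 1.2]
gripper_width: 0.0873
```

```bash
python3 - <<'E'
from fit import *
st();c,W=look('wrist','w7.png'); Q=cloud(c,W)
p=sel(Q,.44,.228,.03,.042,.055)
if len(p): print('cap',len(p),rect(p),p.mean(0))
p=sel(Q,.44,.228,.03,.005,.055);print('vial',len(p),rect(p))
p=sel(Q,.448,.319,.05,.022,.035);print('tape',len(p),rect(p),circ(p))
rel((.4405,.228,.0265),0)
E
```

```text
t 11.07 [0.4414 0.2268 0.1179] y [-0.    -0.001 -1.   ] jaw -0.2 F [-0.4 -0.3  1.2] w 0.0873 q [ 21.  10. -55. 111.  10.  63. -38.]
cap 472 [0.4405, 0.231, 19.2005, 19.3049, 27.2746] [0.44053084 0.23143425 0.04548414]
vial 746 [0.4395, 0.2312, 21.6448, 20.7293, 48.8472]
tape 3604 [0.4472, 0.3207, 56.7422, 56.7639, 56.2029] [0.4472 0.3209 0.0222]
shift [-0.13  9.16 -0.11] turn [-0.  -0.2  0. ] rows>= 2.2
```

View pics/w7.png

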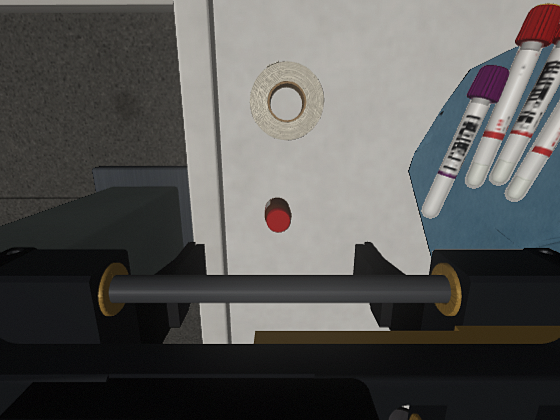

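Call:
play_rows([
  [[0,-0.4,3,-0.1,0,0,0],[0,-0.4,6,-0.1,0,0,0],[0,-0.4,8,-0.1,0,0,0],[0,-0.4,8.9,-0.1,0,0,0],[0,-0.4,9.1,-0.1,0,0,0],[0,-0.4,9.1,-0.1,0,0,0],[0,-0.4,9.1,-0.1,0,0,0],[255,-0.4,9.1,-0.1,0,0,0],[255,-0.4,9.1,-0.1,0,0,0],[255,-0.4,9.1,-0.1,0,0,0],[255,-0.4,9.1,-0.1,0,0,0],[255,-0.4,9.1,-0.1,0,0,0]],
])

```text
t: 12.12
ee_pos: [0.4398, 0.2323, 0.0273]
tool_rot: [[-0.001, 0.001, 1.0], [-1.0, -0.0, -0.001], [0.0, -1.0, 0.001]]
wrist_force: [0.6, 0.1, 0.7]
gripper_width: 0.0613
```

Call:
play_rows([
  [[255,0,0,0,0,0,0],[255,0,0,0,0,0,0],[255,0,0,0,0,0,0],[255,0,0,0,0,0,0],[255,0,0,0,0,0,0],[255,0,0,0,0,0,0],[255,0,0,0,0,0,0],[255,0,0,0,0,0,0],[255,0,0,0,0,0,0]],
])

```text
t: 12.87
ee_pos: [0.4395, 0.2323, 0.0269]
tool_rot: [[-0.0, -0.0, 1.0], [-1.0, -0.0, -0.0], [0.0, -1.0, -0.0]]
wrist_force: [-0.0, -0.6, 0.5]
gripper_width: 0.0209
```

```bash
python3 - <<'E'
from fit import *
st();rel((.5538,.0578,.09),0)
E
```

```text
t 12.87 [0.4395 0.2323 0.0269] y [-0. -0. -1.] jaw -0.0 F [-0.  -0.6  0.5] w 0.0209 q [ 16.  19. -52. 115.  19.  54. -46.]
shift [17.44 -6.3  11.44] turn [ 0. -0.  0.] rows>= 5.2
```

Call:
play_rows([
  [[255,0,-0.5,0,0,0,0],[255,0,-2,0,0,0,0],[255,0,-5,0,0,0,0],[255,1,-7.5,1,0,0,0],[255,4,-8,3,0,0,0],[255,8,-8,5.5,0,0,0],[255,11.5,-8,8,0,0,0],[255,14.5,-8,10,0,0,0],[255,16.5,-7,11,0,0,0],[255,17.4,-6,11.4,0,0,0],[255,17.4,-6,11.4,0,0,0],[255,17.4,-6,11.4,0,0,0]],
])

```text
t: 13.87
ee_pos: [0.5522, 0.0592, 0.0864]
tool_rot: [[-0.0, -0.002, 1.0], [-1.0, 0.001, -0.0], [-0.001, -1.0, -0.002]]
wrist_force: [0.1, 0.1, -0.7]
gripper_width: 0.021
```

```bash
python3 - <<'E'
from fit import *
st();c,W=look('wrist','w8.png');c,W=look('side','s8.png'); Q=cloud(c,W)
p=sel(Q,.5538,.0578,.03,.058,.072); print(len(p),circ(p),p.mean(0))
rel((.5538,.0578,.04),0)
im=cv2.imread('pics/s8.png')[100:300,150:400]; cv2.imwrite('pics/s8c.png',cv2.resize(im,None,fx=3,fy=3))
E
```

```text
t 13.87 [0.5522 0.0592 0.0864] y [-0.002  0.001 -1.   ] jaw -0.0 F [ 0.1  0.1 -0.7] w 0.021 q [ 32.  20. -47. 105.  17.  62. -22.]
31 [ -21.053  -110.1467  112.2921] [0.54845155 0.0484583  0.06760851]
shift [0.32 4.74 0.12] turn [ 0.   0.2 -0.1] rows>= 1.1
```

View pics/w8.png

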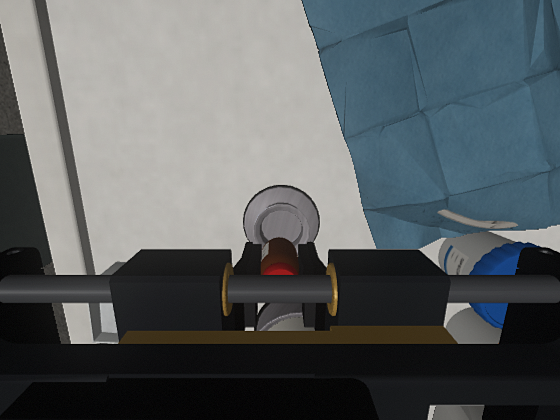

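View pics/s8c.png

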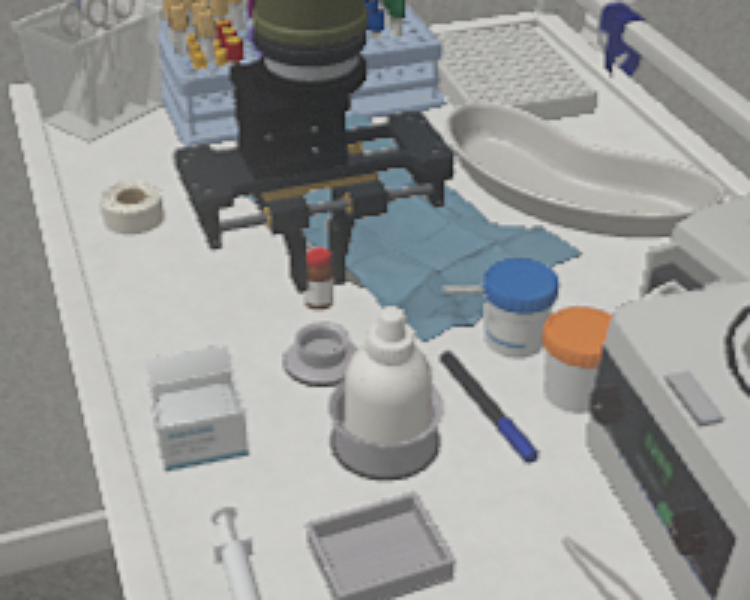

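Call:
play_rows([
  [[255,0,0.5,0.15,0,0,0],[255,0,1.5,0.15,0,0,0],[255,0,2.2,0.15,0,0,0],[255,0,3,0.15,0,0,0],[255,0,3.8,0.15,0,0,0],[255,0,4.4,0.15,0,0,0],[255,0,4.7,0.15,0,0,0],[255,0,4.8,0.15,0,0,0],[255,0,4.9,0.15,0,0,0],[255,0,4.9,0.15,0,0,0],[255,0,4.9,0.15,0,0,0]],
])

```text
t: 14.88
ee_pos: [0.5552, 0.0582, 0.0383]
tool_rot: [[-0.001, 0.001, 1.0], [-1.0, -0.0, -0.001], [0.0, -1.0, 0.001]]
wrist_force: [0.1, 0.0, -0.2]
gripper_width: 0.0217
```

```bash
python3 - <<'E'
from fit import *
st();c,W=look('side','s9.png')
im=cv2.imread('pics/s9.png')[100:300,150:400]; cv2.imwrite('pics/s9c.png',cv2.resize(im,None,fx=3,fy=3))
E
```

```text
t 14.88 [0.5552 0.0582 0.0383] y [ 0.001 -0.    -1.   ] jaw -0.0 F [ 0.1  0.  -0.2] w 0.0217 q [ 30.  24. -45. 107.  20.  58. -24.]
```

View pics/s9c.png

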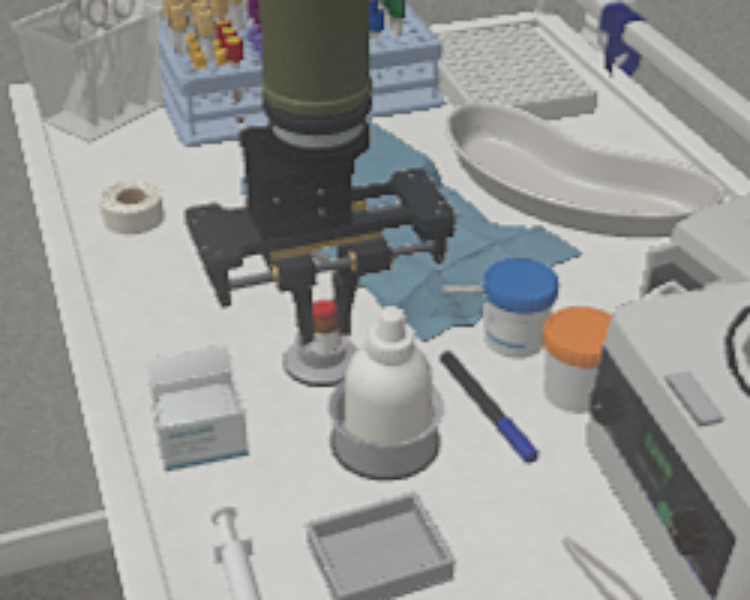

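Call:
play_rows([
  [[255,0,0.1,0,0,0,0],[255,0,0.15,0,0,0,0],[255,0,0.15,0,0,0,0],[0,0,0.15,0,0,0,0],[0,0,0.15,0,0,0,0],[0,0,0.15,0,0,0,0],[0,0,0.15,0,0,0,0],[0,0,0.15,0,0,0,0],[0,0,0.15,0,0,0,0],[0,0,-2,0,0,0,0],[0,0,-6,0,0,0,0],[0,0,-10,0,0,0,0]],
])

```text
t: 15.93
ee_pos: [0.5534, 0.0582, 0.1378]
tool_rot: [[-0.0, -0.004, 1.0], [-1.0, 0.001, -0.0], [-0.001, -1.0, -0.004]]
wrist_force: [0.9, 0.5, 1.0]
gripper_width: 0.0732
```

```bash
python3 - <<'E'
from fit import *
st();c,W=look('wrist','w10.png');Q=cloud(c,W)
c,W=look('side','s10.png');Q=cloud(c,W)
print('top z',sel(Q,.5538,.0578,.02,.02,.07)[:,2].max())
im=cv2.imread('pics/s10.png')[100:300,150:400]; cv2.imwrite('pics/s10c.png',cv2.resize(im,None,fx=3,fy=3))
rel((.4475,.320,.11),20); rel((.4475,.320,.07),0)
E
```

```text
t 15.93 [0.5534 0.0582 0.1378] y [-0.004  0.001 -1.   ] jaw -0.0 F [0.9 0.5 1. ] w 0.0732 q [ 34.  17. -49. 102.  14.  68. -19.]
top z 0.0592179079309374
shift [-26.05   3.32 -11.23] turn [ -0.6 -20.    0.1] rows>= 6.8
shift [-26.05   7.32 -11.27] turn [-0.7 -0.   0. ] rows>= 7.0
```

View pics/s10c.png

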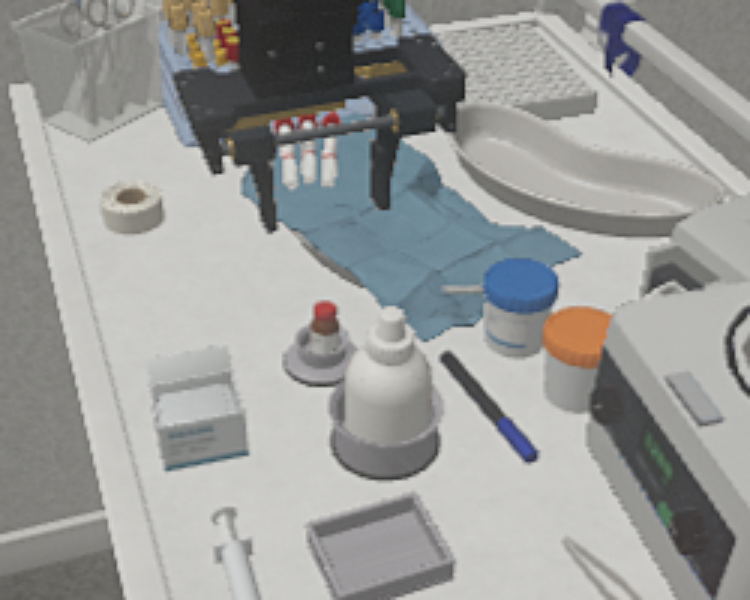

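Call:
play_rows([
  [[0,-4,0,-2,0,0,0],[0,-26,2,-11.2,0,0,0],[0,-26,2,-11.2,0,0,0],[0,-26,2,-11.2,0,0,0],[0,-26,3,-11.2,0,0,0],[0,-26,5,-11.2,0,0,0],[0,-26,6,-11.2,0,0,0],[0,-26,6,-11.2,0,0,0],[0,-26,6,-11.2,0,0,0],[0,-26,6,-11.2,0,0,0],[0,-26,6,-11.2,0,0,0]],
])

```text
t: 16.95
ee_pos: [0.4445, 0.3169, 0.0782]
tool_rot: [[-0.003, 0.001, 1.0], [-1.0, -0.001, -0.003], [0.001, -1.0, 0.001]]
wrist_force: [-0.7, 0.6, 0.4]
gripper_width: 0.0871
```

```bash
python3 - <<'E'
from fit import *
st();c,W=look('wrist','w11.png');Q=cloud(c,W)
p=sel(Q,.448,.32,.05,.02,.035);print('tape',len(p),rect(p),circ(p))
rel((.4475,.320,.0125),0)
E
```

```text
t 16.95 [0.4445 0.3169 0.0782] y [ 0.001 -0.001 -1.   ] jaw -0.2 F [-0.7  0.6  0.4] w 0.0871 q [  8.  22. -54. 107.  20.  62. -54.]
tape 3800 [0.4472, 0.3208, 57.2661, 56.9542, 46.3829] [0.4472 0.3215 0.0222]
shift [-0.33  6.6   0.26] turn [-0.1 -0.2  0. ] rows>= 1.6
```

View pics/w11.png

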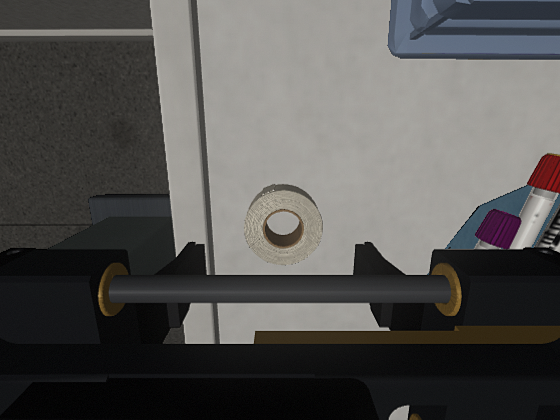

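Call:
play_rows([
  [[0,-0.35,0,0.3,0,-7,0],[0,-0.35,0,0.3,0,-75,0],[0,-0.35,0,0.3,0,-75,0],[0,-0.35,0,0.3,0,-75,0],[0,-0.35,0,0.3,0,-75,0],[0,-0.35,0,0.3,0,-75,0],[0,-0.35,0,0.3,0,-75,0],[0,-0.35,0,0.3,0,-75,0],[0,-0.35,0,0.3,0,-75,0],[0,-0.35,0,0.3,0,-75,0],[0,-0.35,0,0.3,0,-75,0],[0,-0.35,0,0.3,0,-75,0]],
])

```text
t: 18.0
ee_pos: [0.4477, 0.3201, 0.0783]
tool_rot: [[0.965, 0.001, 0.261], [-0.261, -0.0, 0.965], [0.001, -1.0, -0.0]]
wrist_force: [0.3, -0.0, -0.5]
gripper_width: 0.0871
```

```bash
python3 - <<'E'
from fit import *
st();c,W=look('wrist','w12.png');Q=cloud(c,W)
p=sel(Q,.448,.32,.05,.02,.035);print('tape',len(p),rect(p),circ(p))
rel((.4475,.320,.0125),75)
E
```

```text
t 18.0 [0.4477 0.3201 0.0783] y [ 0.001 -0.    -1.   ] jaw 74.8 F [ 0.3 -0.  -0.5] w 0.0871 q [ 18.  30. -69. 106.  31.  66.  13.]
tape 3763 [0.4471, 0.3212, 56.511, 57.0411, 72.9993] [0.4465 0.3213 0.0222]
shift [ 0.    6.58 -0.03] turn [-0.  -0.3  0. ] rows>= 1.6
```

View pics/w12.png

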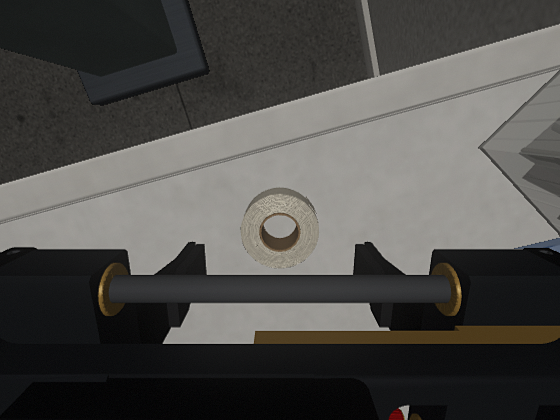

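Call:
play_rows([
  [[0,0,2.5,0,0,0,0],[0,0,4.5,0,0,0,0],[0,0,5.8,0,0,0,0],[0,0,6.4,0,0,0,0],[0,0,6.5,0,0,0,0],[0,0,6.5,0,0,0,0],[255,0,6.5,0,0,0,0],[255,0,6.5,0,0,0,0],[255,0,6.5,0,0,0,0],[255,0,6.5,0,0,0,0],[255,0,6.5,0,0,0,0],[255,0,6.5,0,0,0,0]],
])

```text
t: 19.05
ee_pos: [0.4462, 0.3217, 0.0132]
tool_rot: [[0.966, 0.0, 0.259], [-0.259, -0.0, 0.966], [0.0, -1.0, -0.0]]
wrist_force: [-0.4, -0.8, 1.6]
gripper_width: 0.0561
```

Call:
play_rows([
  [[255,0,0,0,0,0,0],[255,0,0,0,0,0,0],[255,0,0,0,0,0,0],[255,0,-0.5,0,0,0,0],[255,0,-2,0,0,0,0],[255,0,-5,0,0,0,0],[255,0,-9,0,0,0,0],[255,0,-12,0,0,0,0],[255,0,-14,0,0,0,0],[255,0,-14,0,0,0,0]],
])

```text
t: 19.88
ee_pos: [0.4478, 0.3243, 0.1585]
tool_rot: [[0.966, 0.007, 0.259], [-0.259, 0.004, 0.966], [0.006, -1.0, 0.006]]
wrist_force: [-0.1, 0.8, 0.2]
gripper_width: 0.0563
```

```bash
python3 - <<'E'
from fit import *
st();c,W=look('wrist','w13.png');Q=cloud(c,W)
for p,a in [((.5,.15,.2),75),((.5,-.05,.2),75),((.5,-.18,.2),75),((.5745,-.252,.12),75)]: rel(p,a)
E
```

```text
t 19.88 [0.4478 0.3243 0.1585] y [ 0.007  0.004 -1.   ] jaw 75.0 F [-0.1  0.8  0.2] w 0.0563 q [ 22.  25. -74. 101.  25.  73.  17.]
shift [  9.61  -4.41 -15.33] turn [-0.2 -0.   0.2] rows>= 4.5
shift [ 14.8   -4.45 -34.65] turn [-0.2 -0.   0.2] rows>= 9.1
shift [ 18.17  -4.48 -47.2 ] turn [-0.2 -0.   0.2] rows>= 12.2
shift [ 27.2    3.54 -52.25] turn [-0.2 -0.   0.2] rows>= 14.2
```

View pics/w13.png

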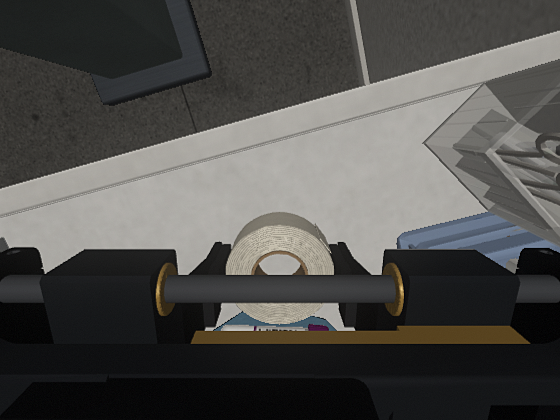

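Call:
play_rows([
  [[255,1,-3.5,-2,0,0,0],[255,9.6,-4.4,-15.3,0,0,0],[255,9.6,-4.4,-15.3,0,0,0],[255,9.6,-4.4,-15.3,0,0,0],[255,14.8,-4.4,-34.7,0,0,0],[255,14.8,-4.4,-34.7,0,0,0],[255,14.8,-4.4,-34.7,0,0,0],[255,14.8,-4.4,-34.7,0,0,0],[255,18.2,-4.4,-47.2,0,0,0],[255,18.2,-4.4,-47.2,0,0,0],[255,18.2,-4.4,-47.2,0,0,0],[255,18.2,-4.4,-47.2,0,0,0]],
])

```text
t: 20.93
ee_pos: [0.4977, -0.1542, 0.1962]
tool_rot: [[0.966, -0.002, 0.26], [-0.26, -0.001, 0.966], [-0.001, -1.0, -0.001]]
wrist_force: [1.5, -0.0, -0.0]
gripper_width: 0.0565
```

```bash
python3 - <<'E'
from fit import *
st();rel((.5735,-.2515,.12),75)
Q=np.load('Q.npy'); m=(Q[...,2]>.07)&(Q[...,2]<.3)
P=Q[m][:,:2]-np.array([.5735,-.2515])
for h in (60,70,75,80,90,100,110):
    a=np.radians(h); z=np.array([np.cos(a),np.sin(a)]); x=np.array([z[1],-z[0]])
    u=np.abs(P@x); v=np.abs(P@z); g=np.hypot(np.maximum(u-.0375,0),np.maximum(v-.095,0)); print(h,g.min().round(3))
E
```

```text
t 20.93 [ 0.4977 -0.1542  0.1962] y [-0.002 -0.001 -1.   ] jaw 74.9 F [ 1.5 -0.  -0. ] w 0.0565 q [ 78.  14. -71. 102.  14.  74.  79.]
shift [ 9.86  7.61 -7.41] turn [ 0.1 -0.1 -0.1] rows>= 3.5
60 0.016
70 0.004
75 0.001
80 0.001
90 0.004
100 0.008
110 0.005
```

```bash
python3 - <<'E'
from fit import *
Q=np.load('Q.npy'); 
for zmin in (.075,):
  m=(Q[...,2]>zmin)&(Q[...,2]<.3)
  P=Q[m]; D=P[:,:2]-np.array([.5735,-.2515])
  for h in range(0,180,10):
    a=np.radians(h); z=np.array([np.cos(a),np.sin(a)]); x=np.array([z[1],-z[0]])
    u=np.abs(D@x); v=np.abs(D@z); g=np.hypot(np.maximum(u-.0375,0),np.maximum(v-.095,0)); i=g.argmin(); print(h,g.min().round(3),P[i].round(3))
E
```

```text
0 0.005 [ 0.674 -0.253  0.09 ]
10 0.002 [ 0.675 -0.271  0.084]
20 0.0 [ 0.674 -0.253  0.09 ]
30 0.013 [ 0.678 -0.25   0.083]
40 0.021 [ 0.69  -0.226  0.075]
50 0.029 [ 0.693 -0.204  0.099]
60 0.016 [ 0.568 -0.366  0.144]
70 0.004 [ 0.579 -0.356  0.151]
80 0.001 [ 0.593 -0.352  0.143]
90 0.004 [ 0.61  -0.351  0.148]
100 0.008 [ 0.593 -0.352  0.143]
110 0.005 [ 0.584 -0.354  0.151]
120 0.002 [ 0.588 -0.354  0.145]
130 0.003 [ 0.605 -0.352  0.146]
140 0.011 [ 0.675 -0.273  0.085]
150 0.001 [ 0.675 -0.267  0.097]
160 0.0 [ 0.674 -0.253  0.09 ]
170 0.004 [ 0.674 -0.253  0.09 ]
```

Call:
play_rows([
  [[255,3,2,-2.5,0,7,0],[255,6,4,-4.5,0,14,0],[255,9,6,-6.5,0,21,0],[255,9.8,7.6,-7.3,0,25,0],[255,9.8,7.6,-7.3,0,25,0],[255,9.8,7.6,-7.3,0,25,0],[255,9.8,7.6,-7.3,0,25,0],[255,9.8,7.6,-7.3,0,25,0]],
])

```text
t: 21.6
ee_pos: [0.5749, -0.2464, 0.1222]
tool_rot: [[0.768, 0.001, 0.641], [-0.641, -0.001, 0.768], [0.001, -1.0, 0.0]]
wrist_force: [0.0, 0.7, 0.1]
gripper_width: 0.0565
```

```bash
python3 - <<'E'
from fit import *
st();c,W=look('wrist','w14.png');Q=cloud(c,W)
p=sel(Q,.5735,-.25,.02,.02,.06); print('pin',len(p),p.mean(0) if len(p) else '',p[:,2].max() if len(p) else '')
p=sel(Q,.5735,-.25,.05,.004,.012); print('foot',len(p),circ(p) if len(p)>10 else '')
K=c['K']; s=ctrl.read_state()
for z in (.008,.047):
    q=np.linalg.inv(W)@np.array([.5735,-.2505,z,1]); print(K@(q[:3]/q[2]))
rel((.573,-.2505,.07),50)
c,W=look('side','s14.png');Q=cloud(c,W)
im=cv2.imread('pics/s14.png')[130:370,200:450]; cv2.imwrite('pics/s14c.png',cv2.resize(im,None,fx=2.4,fy=2.4))
E
```

```text
t 21.6 [ 0.5749 -0.2464  0.1222] y [ 0.001 -0.001 -1.   ] jaw 50.1 F [0.  0.7 0.1] w 0.0565 q [ 63.  30. -55.  93.  26.  71.  53.]
pin 0  
foot 2440 [ 0.5784 -0.2543  0.0285]
[274.33561148 212.64356317   1.        ]
[273.57863791 225.97616256   1.        ]
shift [ 0.08  5.24 -0.42] turn [-0.   0.1  0.1] rows>= 1.3
```

View pics/w14.png

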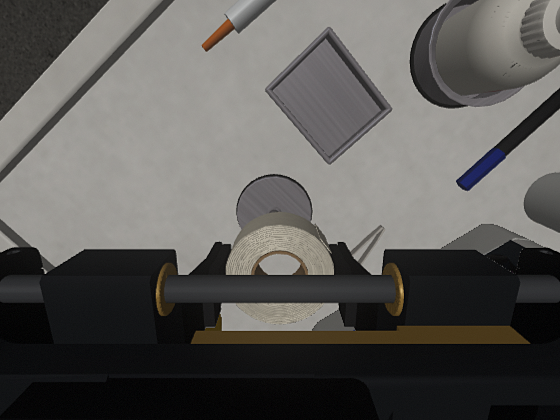

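View pics/s14c.png

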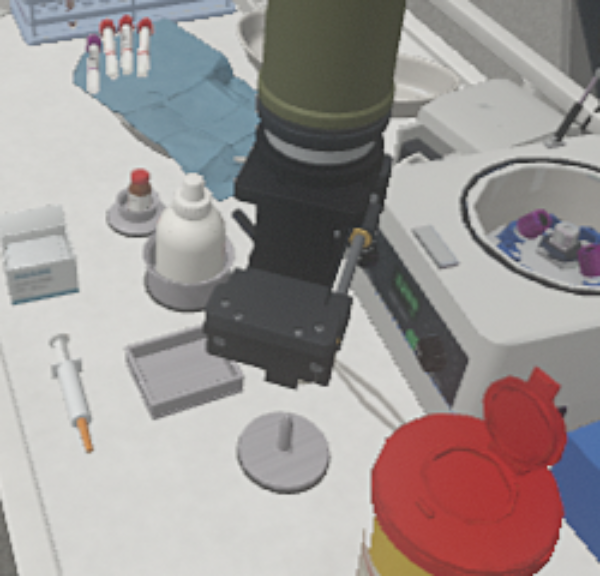

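```bash
python3 - <<'E'
from fit import *
s=ctrl.read_state();c,W=look('wrist');K=c['K'];im=c['image'].astype(int)
tx=np.array(s['tool_rot'])[:,0]; tz=np.array(s['tool_rot'])[:,2]
C=np.array([.5735,-.2505,.008])
for n,v in (('-x',-tx),('-z',-tz),('+z',tz)):
    q=np.linalg.inv(W)@np.append(C+.036*v,1); print(n,(K@(q[:3]/q[2]))[:2])
print(im[165:185,274].sum(1)//3); print(im[205,228:248].sum(1)//3,im[205,302:322].sum(1)//3)
Q=cloud(c,W); 
st()
E
```

```text
-x [274.81623209 173.18878659]
-z [236.09447136 211.9778982 ]
+z [313.85270287 211.9756227 ]
[154 153 153 153 152 154 156 155 104  18  52 101 113 100  98  97  99 103
 105 104]
[158 157 157 157 158 157 158 163 159  35  87 102 100  99 100 100  99 101
 103 104] [ 97  98  99 101  99 102 101 104  96  41  84 165 155 153 152 154 152 154
 154 154]
t 21.75 [ 0.5749 -0.2475  0.1222] y [ 0.001 -0.001 -1.   ] jaw 50.1 F [ 0.3 -0.1  0.1] w 0.0564 q [ 63.  30. -55.  93.  26.  71.  53.]
```

Call:
play_rows([
  [[255,0,1,-0.2,0,0,0],[255,0,2.5,-0.4,0,0,0],[255,0,4,-0.4,0,0,0],[255,0,5,-0.4,0,0,0],[255,0,5.5,-0.4,0,0,0],[255,0,6,-0.4,0,0,0],[255,0,6.5,-0.4,0,0,0],[255,0,7,-0.4,0,0,0],[255,0,7.5,-0.4,0,0,0],[255,0,7.5,-0.4,0,0,0]],
])

```text
t: 22.58
ee_pos: [0.5717, -0.2509, 0.045]
tool_rot: [[0.766, -0.001, 0.643], [-0.643, 0.0, 0.766], [-0.001, -1.0, -0.0]]
wrist_force: [-0.4, 1.1, -0.6]
gripper_width: 0.0564
```

```bash
python3 - <<'E'
from fit import *
st();c,W=look('wrist','w15.png')
c,W=look('side','s15.png')
im=cv2.imread('pics/s15.png')[130:370,200:450]; cv2.imwrite('pics/s15c.png',cv2.resize(im,None,fx=2.4,fy=2.4))
E
```

```text
t 22.58 [ 0.5717 -0.2509  0.045 ] y [-0.001  0.    -1.   ] jaw 50.0 F [-0.4  1.1 -0.6] w 0.0564 q [ 61.  34. -52.  97.  30.  64.  50.]
```

View pics/w15.png

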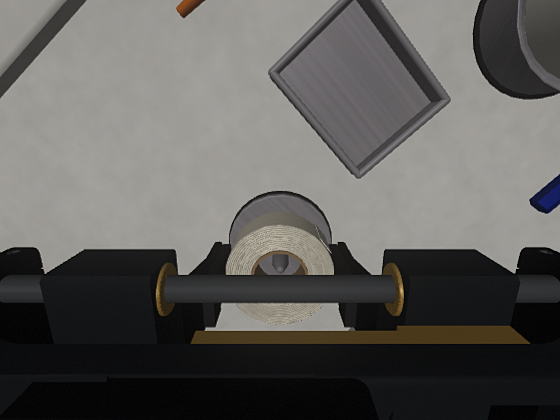

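View pics/s15c.png

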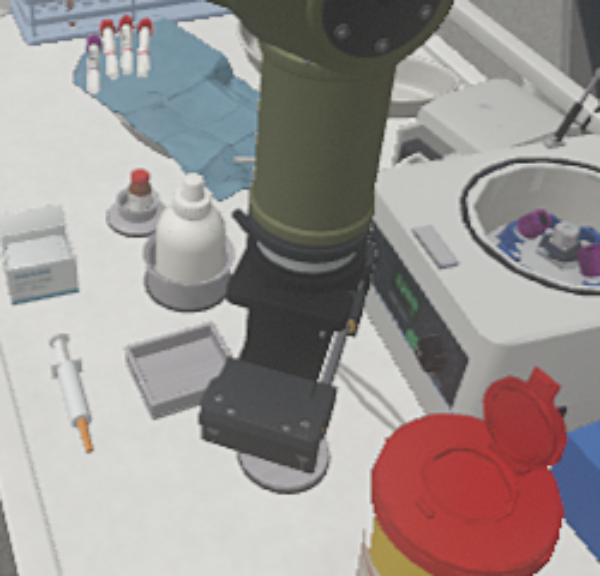

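Call:
play_rows([
  [[255,0,0.8,0,0,0,0],[255,0,1.5,0,0,0,0],[255,0,2,0,0,0,0],[255,0,2.3,0,0,0,0],[255,0,2.35,0,0,0,0],[255,0,2.35,0,0,0,0],[255,0,2.35,0,0,0,0]],
])

```text
t: 23.27
ee_pos: [0.5723, -0.251, 0.0225]
tool_rot: [[0.766, 0.0, 0.643], [-0.643, -0.0, 0.766], [0.0, -1.0, 0.0]]
wrist_force: [0.6, 0.4, -1.0]
gripper_width: 0.0563
```

```bash
python3 - <<'E'
from fit import *
st()
E
```

```text
t 23.27 [ 0.5723 -0.251   0.0225] y [ 0. -0. -1.] jaw 50.0 F [ 0.6  0.4 -1. ] w 0.0563 q [ 60.  36. -51.  97.  31.  62.  49.]
```

Call:
play_rows([
  [[255,0,0.1,0,0,0,0],[255,0,0.1,0,0,0,0],[0,0,0.1,0,0,0,0],[0,0,0.1,0,0,0,0],[0,0,0.1,0,0,0,0],[0,0,0.1,0,0,0,0],[0,0,-1,0,0,0,0],[0,0,-3.5,0,0,0,0],[0,0,-7,0,0,0,0],[0,0,-11,0,0,0,0],[0,0,-15,0,0,0,0],[0,0,-15,0,0,0,0]],
])

```text
t: 24.27
ee_pos: [0.5769, -0.2514, 0.1821]
tool_rot: [[0.766, 0.012, 0.643], [-0.643, -0.006, 0.766], [0.013, -1.0, 0.004]]
wrist_force: [1.8, 0.1, 1.1]
gripper_width: 0.0871
```

```bash
python3 - <<'E'
from fit import *
st();c,W=look('wrist','w16.png');Q=cloud(c,W);p=sel(Q,.5735,-.251,.05,.027,.04);print('tape',len(p),circ(p),p[:,2].mean())
for p in [(.5,-.15,.2),(.4403,-.003,.13)]: rel(p,-2.7)
E
```

```text
t 24.27 [ 0.5769 -0.2514  0.1821] y [ 0.012 -0.006 -1.   ] jaw 50.0 F [1.8 0.1 1.1] w 0.0871 q [ 64.  27. -57.  89.  23.  76.  55.]
tape 1958 [ 0.5729 -0.2509  0.022 ] 0.03287331168448497
shift [-12.26  -2.26   2.92] turn [-0.4 52.7  0.4] rows>= 7.4
shift [-26.35   4.62  10.32] turn [-0.4 52.7  0.4] rows>= 7.4
```

View pics/w16.png

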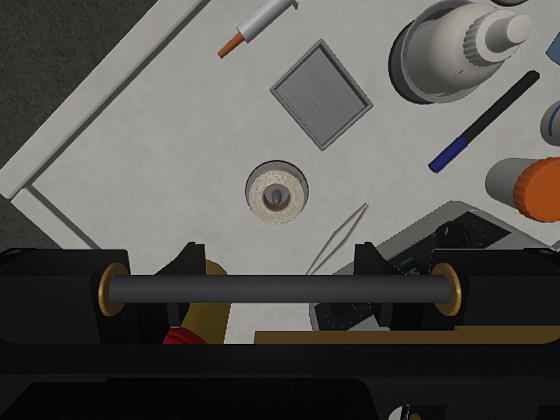

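Call:
play_rows([
  [[0,-4,0,1,0,7,0],[0,-26.4,2,10.3,0,52.7,0],[0,-26.4,2,10.3,0,52.7,0],[0,-26.4,2,10.3,0,52.7,0],[0,-26.4,2,10.3,0,52.7,0],[0,-26.4,4,10.3,0,52.7,0],[0,-26.4,5,10.3,0,52.7,0],[0,-26.4,5,10.3,0,52.7,0],[0,-26.4,5,10.3,0,52.7,0],[0,-26.4,5,10.3,0,52.7,0],[0,-26.4,5,10.3,0,52.7,0],[0,-26.4,5,10.3,0,52.7,0]],
])

```text
t: 25.32
ee_pos: [0.4372, -0.0034, 0.123]
tool_rot: [[-0.049, 0.001, 0.999], [-0.999, 0.001, -0.049], [-0.001, -1.0, 0.001]]
wrist_force: [-0.6, -0.7, 0.2]
gripper_width: 0.0871
```

```bash
python3 - <<'E'
from fit import *
st();c,W=look('wrist','w17.png');Q=cloud(c,W)
for z0,z1 in((.035,.048),(.01,.048)):
    p=sel(Q,.44,-.002,.06,z0,z1); print(len(p),rect(p),p[:,:2].min(0),p[:,:2].max(0))
p=sel(Q,.44,-.002,.06,.049,.07); print('flap',len(p),rect(p))
rail=Q[(Q[...,2]>.01)&(Q[...,2]<.03)&(Q[...,0]<.42)&(abs(Q[...,1]-.08)<.03)]; print('rail',rail[:,0].max(),rail[:,2].max())
rel((.4403,-.003,.031),-2.7)
E
```

```text
t 25.32 [ 0.4372 -0.0034  0.123 ] y [ 0.001  0.001 -1.   ] jaw -2.8 F [-0.6 -0.7  0.2] w 0.0871 q [ 63.  -2. -64. 118.  -2.  63.  -3.]
3711 [0.44, -0.0018, 51.6003, 61.9838, 87.1052] [ 0.4080404  -0.02837039] [0.47135049 0.02528581]
4563 [0.4255, -0.0011, 51.6024, 90.8667, 87.1407] [ 0.38005725 -0.02837039] [0.47135049 0.02528581]
flap 732 [0.4415, 0.0287, 8.9892, 60.908, 87.2838]
rail 0.38746001952111375 0.011845130739868037
shift [-0.03  9.19  0.32] turn [-0.  -0.1 -0.1] rows>= 2.2
```

View pics/w17.png

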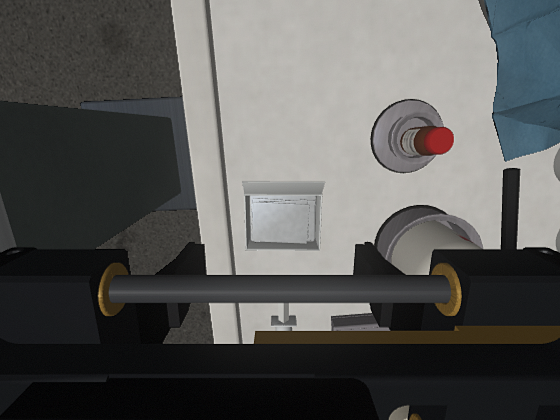

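Call:
play_rows([
  [[0,0,3,0.3,0,0,0],[0,0,6,0.3,0,0,0],[0,0,8,0.3,0,0,0],[0,0,9,0.3,0,0,0],[0,0,9.2,0.3,0,0,0],[0,0,9.2,0.3,0,0,0],[0,0,9.2,0.3,0,0,0],[255,0,9.2,0.3,0,0,0],[255,0,9.2,0.3,0,0,0],[255,0,9.2,0.3,0,0,0],[255,0,9.2,0.3,0,0,0],[255,0,9.2,0.3,0,0,0]],
])

```text
t: 26.37
ee_pos: [0.4395, -0.0027, 0.0308]
tool_rot: [[-0.048, 0.001, 0.999], [-0.999, -0.001, -0.048], [0.001, -1.0, 0.001]]
wrist_force: [-1.2, -0.7, 2.7]
gripper_width: 0.0625
```

Call:
play_rows([
  [[255,0,0,0,0,0,0],[255,0,0,0,0,0,0],[255,0,0,0,0,0,0]],
])

```text
t: 26.62
ee_pos: [0.4395, -0.0028, 0.0307]
tool_rot: [[-0.048, 0.0, 0.999], [-0.999, -0.001, -0.048], [0.001, -1.0, 0.0]]
wrist_force: [-1.5, -0.4, 4.7]
gripper_width: 0.0625
```

```bash
python3 - <<'E'
from fit import *
st()
Q=np.load('Q.npy'); print('tray top',rect(sel(Q,.528,-.153,.06,.014,.03)))
Q=np.load('Qw1.npy'); print('tray w1',rect(sel(Q,.528,-.153,.06,.014,.03)))
for p in [(.5267,-.154,.12)]: rel(p,2.45)
E
```

```text
t 26.62 [ 0.4395 -0.0028  0.0307] y [ 0.    -0.001 -1.   ] jaw -2.7 F [-1.5 -0.4  4.7] w 0.0625 q [ 57.  13. -63. 122.  15.  53. -18.]
tray top [0.5273, -0.1546, 81.3497, 67.0656, 2.7236]
tray w1 [0.5267, -0.1539, 80.4456, 67.5752, 2.4555]
shift [14.7  -8.91  9.44] turn [-0.  -5.2  0. ] rows>= 4.7
```

Call:
play_rows([
  [[255,0,-0.5,0,0,0,0],[255,0,-2,0,0,0,0],[255,0,-5,0,0,0,0],[255,0,-8,0,0,0,0],[255,2,-9.5,1.5,0,-1,0],[255,5,-9.5,3.5,0,-3,0],[255,8.5,-9.5,5.5,0,-5.2,0],[255,12,-9.5,7.7,0,-5.2,0],[255,14,-9,9,0,-5.2,0],[255,14.7,-8,9.45,0,-5.2,0],[255,14.7,-7,9.45,0,-5.2,0],[255,14.7,-7,9.45,0,-5.2,0]],
])

```text
t: 27.62
ee_pos: [0.5246, -0.1529, 0.0979]
tool_rot: [[0.043, -0.004, 0.999], [-0.999, 0.003, 0.043], [-0.003, -1.0, -0.004]]
wrist_force: [-0.7, 0.1, -2.0]
gripper_width: 0.0627
```

```bash
python3 - <<'E'
from fit import *
st();c,W=look('wrist','w18.png');c,W=look('side','s18.png');Q=cloud(c,W)
p=sel(Q,.527,-.154,.07,.08,.12); print(len(p),p.min(0),p.max(0))
im=cv2.imread('pics/s18.png')[130:370,200:450]; cv2.imwrite('pics/s18c.png',cv2.resize(im,None,fx=2.4,fy=2.4))
rel((.5267,-.154,.0345),2.5)
E
```

```text
t 27.62 [ 0.5246 -0.1529  0.0979] y [-0.004  0.003 -1.   ] jaw 2.5 F [-0.7  0.1 -2. ] w 0.0627 q [ 63.  22. -58. 105.  21.  65.   0.]
1191 [ 0.48213144 -0.18000367  0.08006098] [ 0.56514416 -0.12371739  0.11994336]
shift [0.22 6.54 0.11] turn [ 0.1  0.1 -0.1] rows>= 1.6
```

View pics/w18.png

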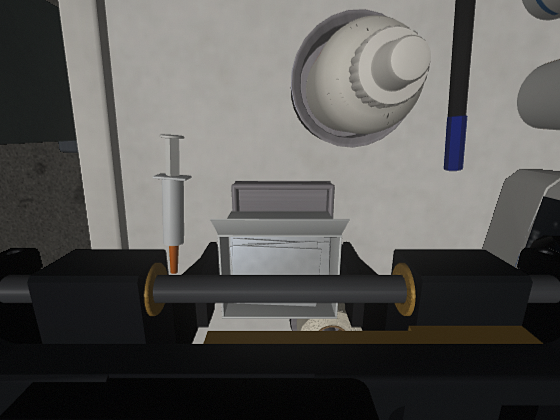

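View pics/s18c.png

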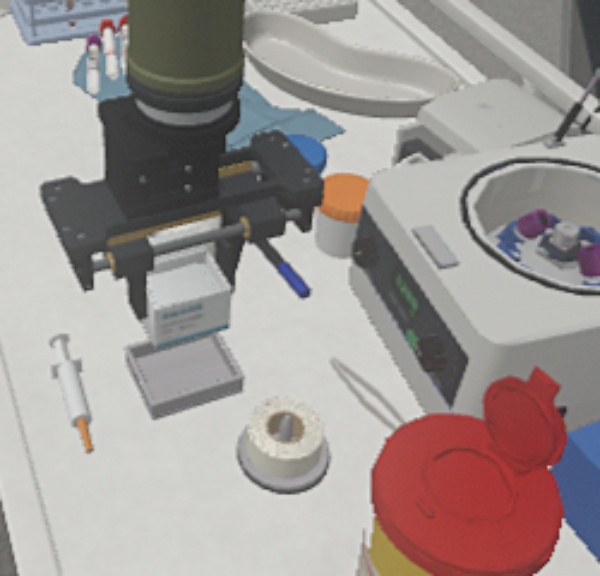

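Call:
play_rows([
  [[255,0.1,1,0.2,0,0,0],[255,0.1,2.5,0.2,0,0,0],[255,0.1,3.5,0.2,0,0,0],[255,0.1,4,0.2,0,0,0],[255,0.1,4.1,0.2,0,0,0],[255,0.1,4.1,0.2,0,0,0],[255,0.1,4.1,0.2,0,0,0]],
])

```text
t: 28.3
ee_pos: [0.5289, -0.1547, 0.0596]
tool_rot: [[0.043, 0.0, 0.999], [-0.999, -0.0, 0.043], [0.0, -1.0, 0.0]]
wrist_force: [0.3, -0.1, -0.6]
gripper_width: 0.0625
```

```bash
python3 - <<'E'
from fit import *
st();rel((.5268,-.154,.0345),2.5);c,W=look('wrist','w19.png');c,W=look('side','s19.png');Q=cloud(c,W)
im=cv2.imread('pics/s19.png')[200:330,230:360]; cv2.imwrite('pics/s19c.png',cv2.resize(im,None,fx=4.5,fy=4.5,interpolation=cv2.INTER_CUBIC))
E
```

```text
t 28.3 [ 0.5289 -0.1547  0.0596] y [ 0. -0. -1.] jaw 2.5 F [ 0.3 -0.1 -0.6] w 0.0625 q [ 61.  25. -56. 107.  24.  61.  -2.]
shift [-0.07  2.51 -0.21] turn [-0. -0.  0.] rows>= 0.6
```

View pics/w19.png

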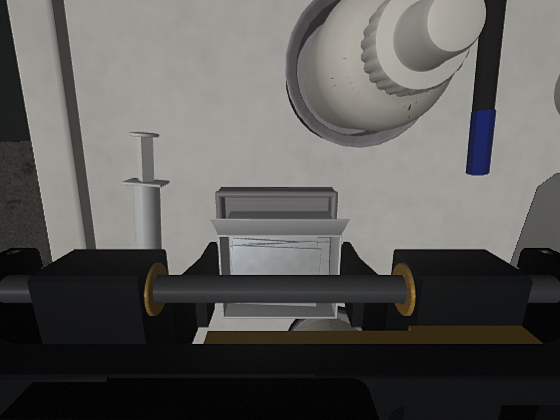

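View pics/s19c.png

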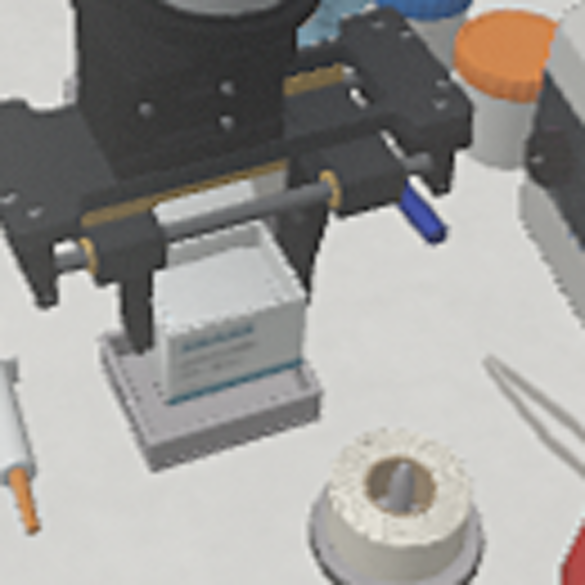

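Call:
play_rows([
  [[255,0,0,-0.1,0,0,0],[255,0,0,-0.2,0,0,0],[255,0,0.6,-0.2,0,0,0],[255,0,1.2,-0.2,0,0,0],[255,0,1.8,-0.2,0,0,0],[255,0,2.2,-0.2,0,0,0],[255,0,2.4,-0.2,0,0,0],[255,0,2.5,-0.2,0,0,0],[255,0,2.5,-0.2,0,0,0],[255,0,2.5,-0.2,0,0,0]],
])

```text
t: 29.23
ee_pos: [0.5269, -0.1548, 0.0345]
tool_rot: [[0.043, 0.0, 0.999], [-0.999, -0.0, 0.043], [0.0, -1.0, 0.0]]
wrist_force: [-0.7, -0.8, -1.3]
gripper_width: 0.0626
```

```bash
python3 - <<'E'
from fit import *
st();rel((.5268,-.154,.0337),2.5);c,W=look('wrist','w20.png');c,W=look('side','s20.png');Q=cloud(c,W)
im=cv2.imread('pics/s20.png')[200:330,230:360]; cv2.imwrite('pics/s20c.png',cv2.resize(im,None,fx=4.5,fy=4.5,interpolation=cv2.INTER_CUBIC))
E
```

```text
t 29.23 [ 0.5269 -0.1548  0.0345] y [ 0. -0. -1.] jaw 2.5 F [-0.7 -0.8 -1.3] w 0.0626 q [ 60.  27. -55. 108.  26.  59.  -4.]
shift [-0.08  0.08 -0.01] turn [-0. -0.  0.] rows>= 0.0
```

View pics/s20c.png

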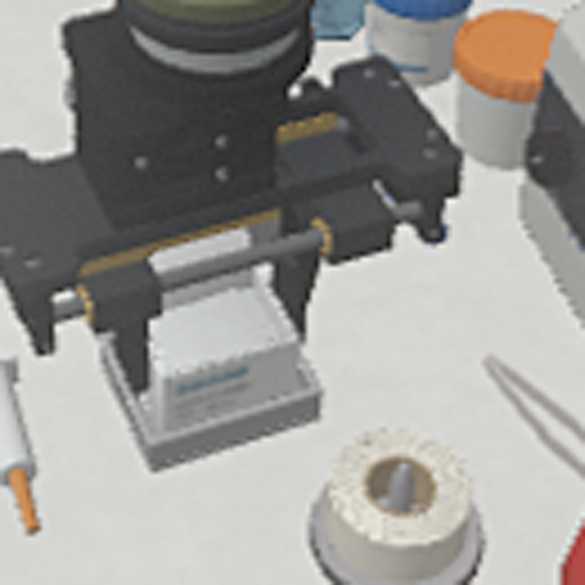

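Seated inside the tray; lower the last millimetre, release and back off.

Call:
play_rows([
  [[255,0,0.1,0,0,0,0],[255,0,0.1,0,0,0,0],[0,0,0.1,0,0,0,0],[0,0,0.1,0,0,0,0],[0,0,0.1,0,0,0,0],[0,0,0.1,0,0,0,0],[0,0,-0.5,0,0,0,0],[0,0,-2,0,0,0,0],[0,0,-5,0,0,0,0],[0,0,-9,0,0,0,0],[0,0,-13,0,0,0,0],[0,0,-17,0,0,0,0]],
])

```text
t: 30.33
ee_pos: [0.5266, -0.1541, 0.2074]
tool_rot: [[0.044, 0.001, 0.999], [-0.999, -0.0, 0.044], [0.0, -1.0, 0.001]]
wrist_force: [0.0, -1.6, 0.3]
gripper_width: 0.087
```

Call:
play_rows([
  [[0,-4,-4,-4,0,0,0],[0,-8,-8,-4,0,0,0],[0,-10,-9,-4,0,0,0],[0,-10,-9,-4,0,0,0],[0,-10,-9,-4,0,0,0],[0,-10,-9,-4,0,0,0]],
])

```text
t: 30.83
ee_pos: [0.4828, -0.0561, 0.2957]
tool_rot: [[0.045, 0.002, 0.999], [-0.999, -0.004, 0.045], [0.004, -1.0, 0.002]]
wrist_force: [0.0, 0.1, -0.7]
gripper_width: 0.0873
```

```bash
python3 - <<'E'
from fit import *
st();c,W=look('wrist','w21.png');Q=cloud(c,W)
def show(n,p): print(n,len(p),rect(p),circ(p) if len(p)>10 else '',p[:,2].max().round(4) if len(p) else '')
show('bottle top',sel(Q,.57,-.048,.05,.108,.14));show('bs rim',sel(Q,.57,-.047,.06,.03,.042,.036))
show('vial top',sel(Q,.554,.058,.03,.045,.07));show('vs rim',sel(Q,.554,.058,.03,.02,.03,.014))
show('carton',sel(Q,.527,-.153,.06,.036,.05)); show('tray',sel(Q,.527,-.153,.06,.014,.026))
c,W=look('side','s21.png');c,W=look('top','t21.png');Q=cloud(c,W)
show('bottle top',sel(Q,.57,-.048,.05,.108,.14));show('vial',sel(Q,.554,.058,.03,.045,.07));show('tape',sel(Q,.574,-.251,.05,.025,.04));show('carton',sel(Q,.527,-.153,.06,.036,.05));show('cup',sel(Q,.729,-.042,.05,.05,.08))
E
```

```text
t 30.83 [ 0.4828 -0.0561  0.2957] y [ 0.002 -0.004 -1.   ] jaw 2.6 F [ 0.   0.1 -0.7] w 0.0873 q [ 75.  -3. -68.  98.  -3.  83.  10.]
bottle top 263 [0.5711, -0.0488, 17.732, 17.4024, 2.9099] [ 0.5705 -0.0487  0.0067] 0.1248
bs rim 586 [0.5667, -0.044, 84.4171, 74.6598, 48.3979] [ 0.5703 -0.0472  0.0396] 0.0385
vial top 223 [0.5565, 0.056, 18.8768, 18.5638, 3.7594] [0.5559 0.0561 0.0069] 0.0579
vs rim 366 [0.5537, 0.0581, 42.8257, 42.4862, 3.626] [0.554  0.0578 0.0194] 0.026
carton 1188 [0.5273, -0.1547, 61.9057, 50.5192, 2.3645] [ 0.5278 -0.1583  0.021 ] 0.05
tray 511 [0.5275, -0.1535, 80.2655, 67.8069, 2.3392] [ 0.5274 -0.161   0.041 ] 0.026
bottle top 0 [0.0, 0.0, 0.0, 0.0, 0.0]  
vial 45 [0.556, 0.0561, 18.7322, 17.178, 44.348] [0.5558 0.0557 0.007 ] 0.0604
tape 0 [0.0, 0.0, 0.0, 0.0, 0.0]  
carton 0 [0.0, 0.0, 0.0, 0.0, 0.0]  
cup 414 [0.727, -0.0336, 59.0242, 81.8868, 3.8011] [ 0.7272 -0.0444  0.0221] 0.0701
```

View pics/w21.png

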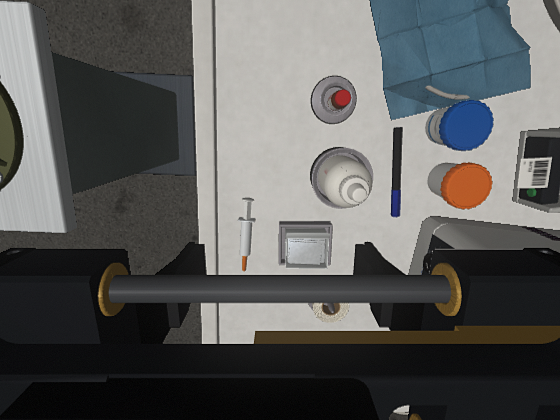

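View pics/s21.png

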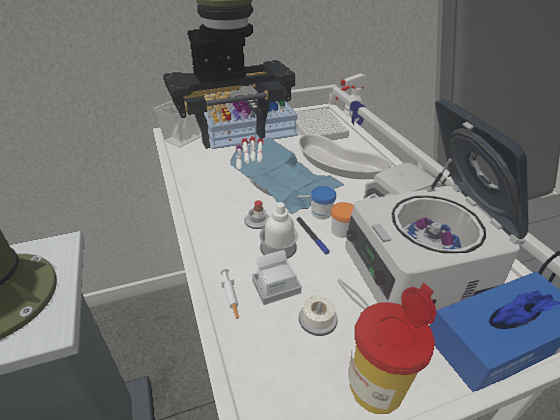

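Call:
play_rows([
  [[0,0,0,0,0,0,0],[0,0,0,0,0,0,0],[0,0,0,0,0,0,0],[0,0,0,0,0,0,0]],
])

```text
t: 31.32
ee_pos: [0.4823, -0.0569, 0.2941]
tool_rot: [[0.043, -0.001, 0.999], [-0.999, 0.001, 0.043], [-0.001, -1.0, -0.001]]
wrist_force: [-0.3, 0.1, 0.4]
gripper_width: 0.0868
```

```bash
python3 - <<'E'
from fit import *
st();c,W=look('side');Q=cloud(c,W)
for n,a in (('bottle',(.57,-.048,.02,.06,.14)),('vial',(.555,.057,.02,.03,.07)),('carton wall/flap',(.527,-.154,.045,.03,.07)),('tape',(.574,-.251,.03,.02,.04))): 
    p=sel(Q,*a); print(n,len(p),p[:,2].max().round(4))
print(ctrl.hand_in())
E
```

```text
t 31.32 [ 0.4823 -0.0569  0.2941] y [-0.001  0.001 -1.   ] jaw 2.5 F [-0.3  0.1  0.4] w 0.0868 q [ 75.  -3. -68.  98.  -3.  83.  10.]
bottle 306 0.1248
vial 121 0.0585
carton wall/flap 1121 0.0641
tape 634 0.0393
the job is handed in; nothing more can be done
None
```

I put all four supplies into their holders in the order asked (bottle, vial, tape, carton) and handed the job in at about 31 s, well under the 112 s limit.

| Supply | Last check | Expected |
|---|---|---|
| Bottle | Top at 125 mm, within 2 mm of the socket's centre | 123 mm |
| Vial | Top at 58–60 mm, about 3 mm off the socket's centre, upright | 56 mm |
| Tape | Top at 33 mm, with the pin through the hole | 33 mm |
| Carton | Centred in the tray within about 1 mm; flap top at 64 mm | 62 mm |

- **Heights:** The side and wrist cameras read the bottle, vial and carton 2–4 mm high. The bottle read the same 2 mm high with its holder's floor taken into account, so I put this down to camera offset, but it is not proof that they sit on the floor. The side camera also gave stray tape readings up to 39 mm; the 33 mm figure comes from the wrist camera, taken right after release.
- **Checks that did not work:** In the last overhead picture the arm hid the bottle, tape and carton, so their final state rests on the wrist and side views. One overhead outline of the orange-lidded cup was merged with other readings and can't be relied on. In the pictures the cup and syringe look unmoved.
- **Forces:** The wrist force was under 5 N at every reading I took, and the robot stood clear of everything at hand-in.

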